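# Feeler test of deburred castings

### The job

Take the yellow-handled feeler and try its blade in each of the three castings' slots on the check stand, in turn from the robot's left to its right, pushing it in lightly, never forced, until it is fully home or jams on a hidden burr. Then leave the feeler for the operator in a slot that passed, blade fully home with the handle against the casting, let go; leave the other things on the table where they are.

Things in the scene. Friction and masses are not known exactly. Their poses are not given: they have to be found in the camera images.
- feeler_grip (a point): centre of the feeler's yellow handle, 15 mm above its underside. All sizes in mm. Handle 80 long (x) x 16 wide (y) x 30 high; about 70 g; lies flat on the table; x points from handle to blade. Blade 50 long, 18 wide (11 at its last 6), 2 thick, undersides of blade and handle level. The handle's front end, 40 ahead of this point, meets the casting's face when the blade is home
- feeler_tip (a point): end of the feeler's blade, mid-width, at its underside; 90 mm ahead (x) of the handle's centre and 15 mm below it; axes as feeler_grip
- feeler: the same feeler; origin under the middle of its handle, at the underside; axes as feeler_grip
- fixture: (sizes in mm) fixed steel stand with three castings (80 x 80, tops 44 above the slot floors) 100 apart in y, slots facing the robot, floors 85 up; origin on the table under the middle front face, x into the slots. Unseen rigid burrs 10 to 40 into some slots jam the blade 10 or more short of home; which slots is random; at least one, mostly just one, is clear. Pressing harder does not help
- slot_left (a point): mouth of the left (+y) slot: point on the slot's floor, mid-width, in the plane of the casting's front face; x points level into the slot, y to the left across it, z up. In mm: slot 26 wide, 4 high, 60 deep. A brass tongue in front (34 wide, 28 long towards the robot) is flush with the slot's floor: a blade laid flat on it slides straight in
- slot_mid (a point): mouth of the middle slot: point on the slot's floor, mid-width, in the plane of the casting's front face; x points level into the slot, y to the left across it, z up. In mm: slot 26 wide, 4 high, 60 deep. A brass tongue in front (34 wide, 28 long towards the robot) is flush with the slot's floor: a blade laid flat on it slides straight in
- slot_right (a point): mouth of the right (-y) slot: point on the slot's floor, mid-width, in the plane of the casting's front face; x points level into the slot, y to the left across it, z up. In mm: slot 26 wide, 4 high, 60 deep. A brass tongue in front (34 wide, 28 long towards the robot) is flush with the slot's floor: a blade laid flat on it slides straight in
- thick_feeler_grip (a point): a red-handled feeler of the same shape with an 8 mm blade, too thick for any slot; not used. Centre of its handle, 15 mm up
- casting_a: loose aluminium casting, 80 x 80 x 44, origin under its centre
- casting_b: loose aluminium casting, as casting_a
- wrench: steel wrench lying on the table, origin under it
- brush: hand brush lying on the table, origin under it
- jar: amber jar, 60 across, 70 high, origin under it
- can: grey can with a red cap, 52 across, 120 high, origin under it
Mind the look-alikes: they are no part of the job. Of the things that look like the feeler, take the one that is farthest to the robot's right at the start.

How it is judged (in metres and radians):
On the way, in this order (a step that is already met when the one before it is completed fails the run):
1. the blade is tried in the left slot: its tip at least 8 mm in (x of feeler_tip in the frame of slot_left above 0.008 m and y of feeler_tip in the frame of slot_left between -0.009 and 0.009 m and z of feeler_tip in the frame of slot_left between -0.003 and 0.004 m), for 0.05 s.
2. the blade is tried in the middle slot: its tip at least 8 mm in (x of feeler_tip in the frame of slot_mid above 0.008 m and y of feeler_tip in the frame of slot_mid between -0.009 and 0.009 m and z of feeler_tip in the frame of slot_mid between -0.003 and 0.004 m), for 0.05 s.
3. the blade is tried in the right slot: its tip at least 8 mm in (x of feeler_tip in the frame of slot_right above 0.008 m and y of feeler_tip in the frame of slot_right between -0.009 and 0.009 m and z of feeler_tip in the frame of slot_right between -0.003 and 0.004 m), for 0.05 s.
At the end, for the whole second after the job is handed in: The yellow feeler's blade lies in one of the three slots with its tip at least 46 mm past the mouth (shoulder within 4 mm of the casting's face), within 9 mm of the slot's middle and between -3 and 4 mm of its floor, at rest (((x of feeler_tip in the frame of slot_left above 0.046 m and y of feeler_tip in the frame of slot_left between -0.009 and 0.009 m and z of feeler_tip in the frame of slot_left between -0.003 and 0.004 m) or (x of feeler_tip in the frame of slot_mid above 0.046 m and y of feeler_tip in the frame of slot_mid between -0.009 and 0.009 m and z of feeler_tip in the frame of slot_mid between -0.003 and 0.004 m) or (x of feeler_tip in the frame of slot_right above 0.046 m and y of feeler_tip in the frame of slot_right between -0.009 and 0.009 m and z of feeler_tip in the frame of slot_right between -0.003 and 0.004 m)) and linear speed of feeler below 0.01 m/s); the robot touches nothing.
It fails at once if the feeler is forced: it presses on the check stand or a burr with more than 25 N (contact force between feeler and fixture above 25 N).
It fails at once if one of the other things is moved by more than 30 mm (distance of any of thick_feeler_grip, casting_a, casting_b, wrench, brush, jar, can from where it was at the start of the episode above 0.03 m).
It also fails if it takes over 72 s, if anything falls off the work surface, if the arm or the gripper's body presses on something with over 40 N, if the wrist force passes 120 N, or if a joint passes its speed limit or range.

### The arm

A 6-joint arm with a two-finger parallel gripper is mounted at the origin on the work surface. World frame = base frame: x ahead of the robot, y to its left, z up, the work surface at z = 0. Lengths are in mm, angles in rad, forces in N, time in s.
With the tool pointing down it reaches from about 325 to 900 mm from the base axis. Payload 3.5 kg.
Tool frame: the origin (TCP) lies at the very end of the fingers, on their centre line; the grasp point (between the pads) lies 19 mm behind it; z points along the fingers, y is the direction in which the jaws open and shut (so a half turn about z gives the same grasp; the last joint's range is limited). The gripper opens to 85 mm and grips with 20 to 120 N. Pads are 22 mm wide; open, the fingers measure 114 mm over their backs; the gripper's body (76 mm by 85 mm) begins 54 mm behind the grasp point. The pads swing forward as they close: fully open they stand 13 mm farther back than shut.
Start: joints at [1.224, 0.276, -0.026, 1.268, 0, 1.467], TCP at [150.877, 606.513, 231.313] pointing down, gripper open.
Joint ranges: [-3.12, 3.12], [-0.85, 1.88], [-1.08, 1.24], [-1.95, 2.15], [-1.57, 1.53], [-3.14, 3.14]. Speed limits (rad/s): [2.57, 2.57, 3.14, 3.14, 3.14, 3.14].

### API

Orientations are given as a rotation vector (axis times angle).
In Python, from workcell import read_state, capture, workorder, finder gives the robot as it stands.
- The arm moves only by the shell command python3 -m pendant 'ROWS' [OPENING] [FORCE]. ROWS is JSON, a list that holds one entry, the list of rows, each a list of 6 numbers: the shift along the world's x, y, z in units of 30 cm (1.0 is 30 cm), then the turn, a rotation vector about the world's x, y, z in units of 90 degrees (1.0 is 90 degrees). A call has 1 to 12 rows; each row shifts and turns the commanded pose from where the row before left it; what a row does not reach is not made up. A row lasts 1/10 s, in which the tool goes at most 50 mm and 8.59 degrees, less where a joint would pass 70% of its speed; a pose out of reach is approached as far as the arm can. A call with a number of a shift or a turn outside -1 to 1 is refused whole. A call with a gripper value outside its range is refused whole. OPENING is the closure in counts, from 0 (fully open) to 255 (shut), set as the call begins (- or left out, the last holds). The fingers move at their own pace and stop on an object; FORCE is the grip in N (left out, the last holds). Time passes only in rows, so rows that do not move let the fingers close. It gives the time, the measured TCP pose, the force and the opening at its end, in the units of the state.
- read_state(): the state, without advancing time (a new reading comes with each control period).
- capture(name): name is "scene" or "top"; returns a dict with "pixels" (400x640x3 uint8, red, green, blue), "range_z" (400x640 float32, mm along the optical axis (not along the pixel's ray), 0 where there is no reading), "fx", "fy", "cx", "cy" (pixels), "R" (3x3) and "t" (3): a world point X has camera coordinates R X + t. Camera axes: x right, y down, z forward; pixel columns grow to the right and rows downward; lengths in mm; the calibration is good to about 2 mm. A picture is of the moment at which its call begins.
- workorder.sign_off(): hands the job in, once; it reports no verdict.
Trained networks look in the newest picture that a camera, given by its name, has taken for a name from the list of things; names that differ only in an ending like _2 or _b are one class to them, and where a whole thing is asked for, a point or a joint stands for the part that bears it (a point fixed in the world has none). Each returns a list of dicts, best first, with "conf" (0 to 1); they miss things now and then, are a little off and sometimes report something else, mostly with a low value. They report only what shows in the picture. A call takes as long as a camera call. They do not tell look-alikes from the thing itself.
- finder.look_for(camera, thing): "uv" ([column, row] in pixels, amid what is visible of it).
- finder.silhouettes(camera, thing): "pixels" (400x640 bool, what is visible of it) and "uv" ([column, row] in pixels, amid what is visible of it).
- finder.mark_of(camera, thing): "uv" ([column, row] in pixels: a listed point, or the origin of a listed thing).
The state is a dict: "clock": time; "q": joint angles; "qvel": joint speeds; "tau": joint torques, N m; "tcp_pos": TCP position; "tcp_rot": TCP orientation; "force": force on the tool from outside, world axes, zero at the start; "wrist_torque": the same for the moment, N m; "gripper_width": finger opening in mm.
Only numpy, scipy, OpenCV 4.12 (cv2) and the standard library are available. Lean on these libraries where they do the work, as an engineer would, in place of code of your own. Each camera call takes 0.05 s, during which the arm holds its last target.

## Working session

There is one attempt and no reset: what is moved stays moved. The work goes in short steps, Python scripts to look and compute and a shell command to move; the robot and the scene stay as the last step left them, time stands still between calls to the robot, and variables do not carry over. Pictures are saved under pics/ and viewed, and the job is handed in when it is done.

```bash
ls; mkdir -p pics; cat > h.py <<'E'
import numpy as np, cv2
from workcell import read_state, capture, workorder, finder
def save(c,name,box=None,k=1):
    im=c["pixels"][:,:,::-1]
    if box: im=im[box[1]:box[3],box[0]:box[2]]
    im=cv2.resize(im,None,fx=k,fy=k,interpolation=cv2.INTER_CUBIC)
    cv2.imwrite("pics/"+name,im)
def world(c,uv,z=None,rng=None):
    d=np.array([(uv[0]-c["cx"])/c["fx"],(uv[1]-c["cy"])/c["fy"],1.0]);R=np.array(c["R"]);t=np.array(c["t"])
    o=-R.T@t; r=R.T@d
    s=(z-o[2])/r[2] if z is not None else rng
    return o+s*r
def cloud(c):
    v,u=np.mgrid[0:400,0:640]; z=c["range_z"]
    P=np.stack([(u-c["cx"])/c["fx"]*z,(v-c["cy"])/c["fy"]*z,z],-1)
    W=(P-np.array(c["t"]))@np.array(c["R"]); W[z==0]=np.nan
    return W
E
python3 - <<'E'
from h import *
for n in("scene","top"):
    c=capture(n); save(c,n+"0.png"); print(n,-np.array(c["R"]).T@np.array(c["t"]),c["fx"])
    for th in("feeler_grip","feeler_tip","slot_left","slot_mid","slot_right","fixture","thick_feeler_grip"):
        for m in finder.mark_of(n,th)[:4]: print(th,np.round(m["uv"],1),round(m["conf"],2))
print(read_state())
E
```

```text
pics
scene [1003.24841581 -717.98471693  800.33733163] 404.00994210293356
feeler_grip [280.4 221.4] 0.92
feeler_grip [251.4 257. ] 0.83
feeler_grip [207.7 233.9] 0.75
feeler_grip [213.2 291. ] 0.65
feeler_tip [241.5 243.3] 0.75
feeler_tip [245.7 303.8] 0.63
feeler_tip [312.3 224.5] 0.57
feeler_tip [276.9 280.9] 0.56
slot_left [374.3 176.9] 0.66
slot_left [158.9 347.1] 0.4
slot_mid [354.7 192.3] 0.61
slot_right [340. 212.] 0.76
fixture [354.6 215.1] 0.89
fixture [350.  149.3] 0.33
thick_feeler_grip [276.3 324.8] 0.61
top [ 324.64737212   26.02755076 1350.16821885] 447.3785441008915
feeler_grip [424.  221.1] 0.85
feeler_grip [333.7 218.2] 0.76
feeler_grip [384.7 272. ] 0.57
feeler_grip [380.5 215.5] 0.56
feeler_tip [419.2 192.8] 0.76
feeler_tip [391.7 188. ] 0.73
feeler_tip [313.4 201.6] 0.51
slot_left [248.9 166.4] 0.77
slot_left [468.2 160.9] 0.61
slot_mid [281.6 164. ] 0.89
slot_right [315.2 167.3] 0.66
fixture [281.4 169. ] 0.71
thick_feeler_grip [421.2 163.4] 0.58
{'clock': 0.8, 'q': array([ 1.22359240e+00,  2.76339129e-01, -2.63846254e-02,  1.26800250e+00,
       -2.60163695e-05,  1.46740955e+00]), 'qvel': array([ 0.0011692 ,  0.00028203,  0.00248692, -0.00016055, -0.00141862,
        0.00125949]), 'tau': array([ 1.80765510e-04, -4.45425689e+01,  2.95542544e+01,  4.97309120e-04,
       -7.56913278e-05, -1.03409965e-05]), 'tcp_pos': array([150.89066001, 606.51587209, 231.35839237]), 'tcp_rot': array([3.82034175e-01, 3.11823613e+00, 9.81615820e-05]), 'force': array([ 0.52385422,  0.18353504, -0.43648909]), 'wrist_torque': array([-0.05787747,  0.02069985, -0.02192185]), 'gripper_width': 85.38969015751523}
```

View pics/scene0.png

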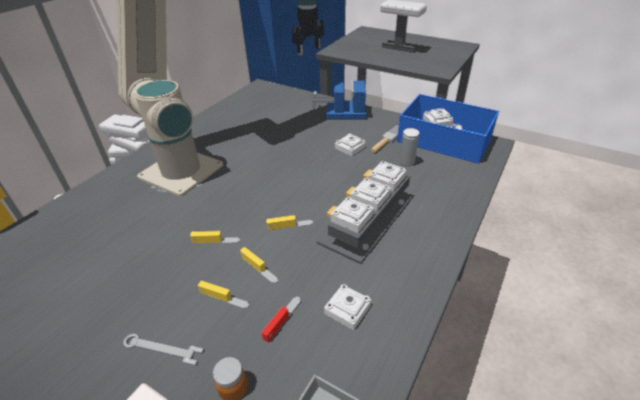

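View pics/top0.png

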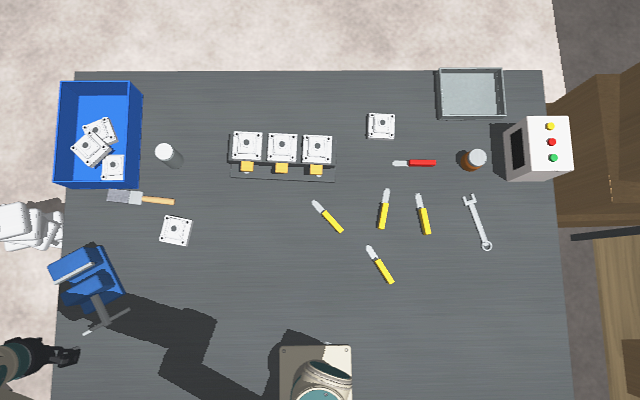

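The top picture shows four yellow feelers, with handles at about (333,221), (382,216), (424,221) and (384,272). The red one is at (421,163). The robot's right is +column, so the farthest right is (424,221). I'll check that in a crop and measure it.

```bash
python3 - <<'E'
from h import *
c=capture("top"); save(c,"crop1.png",(360,150,500,250),5); save(c,"crop2.png",(220,120,345,190),6)
W=cloud(c)
hsv=cv2.cvtColor(c["pixels"],cv2.COLOR_RGB2HSV)
m=(hsv[...,0]>18)&(hsv[...,0]<35)&(hsv[...,1]>130)&(hsv[...,2]>90)
n,l,s,ce=cv2.connectedComponentsWithStats(m.astype(np.uint8))
for i in range(1,n):
    if s[i,4]<25: continue
    v,u=np.where(l==i); p=np.stack([u,v],1)
    zz=np.nanmedian(W[l==i][:,2]); w=world(c,ce[i],zz)
    r=cv2.minAreaRect(p.astype(np.float32))
    print(s[i],ce[i].round(1),"z",zz.round(1),"w",w.round(1),np.nanmean(W[l==i],0).round(1),r)
for th in("feeler_grip","feeler_tip"):
    for m in finder.mark_of("top",th): print(th,np.round(m["uv"],1),round(m["conf"],2),world(c,m["uv"],15 if 'grip' in th else 1).round(1))
for th in("slot_left","slot_mid","slot_right"):
    for m in finder.mark_of("top",th)[:2]: print(th,np.round(m["uv"],1),round(m["conf"],2),world(c,m["uv"],85).round(1))
c=capture("scene")
for th in("feeler_grip","feeler_tip"):
    for m in finder.mark_of("scene",th): print(th,np.round(m["uv"],1),round(m["conf"],2),world(c,m["uv"],15 if 'grip' in th else 1).round(1))
for th in("slot_left","slot_mid","slot_right"):
    for m in finder.mark_of("scene",th)[:2]: print(th,np.round(m["uv"],1),round(m["conf"],2),world(c,m["uv"],85).round(1))
E
```

```text
[546 123   8   7  47] [549.6 126. ] z 171.0 w [ 702.9 -655.9  171. ] [ 703.4 -656.5  170. ] ((549.5, 126.0), (6.0, 7.0), 90.0)
[241 161  13  11 117] [246.6 165.6] z 84.4 w [618.4 191.3  84.4] [619.  191.7  82. ] ((246.60000610351562, 165.6999969482422), (12.03136920928955, 9.674708366394043), 7.125016689300537)
[276 163  12  10 112] [281.5 167.2] z 84.6 w [612.8  90.6  84.6] [612.8  90.7  84.6] ((281.5, 167.5), (9.0, 11.0), 90.0)
[310 165  13  10 104] [316.  169.1] z 85.1 w [606.1  -9.1  85.1] [606.8  -9.1  81.8] ((316.0, 169.5), (9.0, 12.0), 90.0)
[378 203  11  27 175] [383.  215.7] z 28.4 w [ 474.5 -208.3   28.4] [ 474.8 -208.6   26.4] ((382.94403076171875, 215.80799865722656), (6.439876556396484, 27.01170539855957), 10.304845809936523)
[419 208  12  27 202] [424.5 220.9] z 27.4 w [ 457.8 -332.1   27.4] [ 458.2 -333.    23.9] ((424.4032287597656, 220.9151611328125), (26.67835807800293, 7.725392818450928), 78.11134338378906)
[322 210  22  24 172] [332.1 221.4] z 28.2 w [459.5 -55.9  28.2] [459.8 -56.1  25.5] ((332.2330322265625, 221.6063232421875), (26.90690803527832, 6.390391349792
[... 810 characters left out ...]
] 0.89 [617.7  -6.2  85. ]
feeler_grip [212.2 292.9] 0.89 [ 458.6 -340.7   15. ]
feeler_grip [255.9 257.5] 0.75 [ 480.4 -198.5   15. ]
feeler_grip [353.1 194.1] 0.63 [581.8 158.3  15. ]
feeler_grip [208.6 236.3] 0.59 [ 317.8 -200.5   15. ]
feeler_grip [282.1 223.8] 0.59 [466.7 -59.3  15. ]
feeler_grip [161.6 347.4] 0.23 [ 462.2 -502.1   15. ]
feeler_tip [279.7 282.7] 0.93 [ 574.5 -226.9    1. ]
feeler_tip [247.  306.5] 0.88 [ 547.8 -322.9    1. ]
feeler_tip [313.2 222.2] 0.87 [532.3   2.3   1. ]
feeler_tip [240.5 241.9] 0.61 [ 398.3 -164.2    1. ]
slot_left [374.5 175.6] 0.75 [635.  188.9  85. ]
slot_mid [355.4 191.6] 0.86 [619.9  93.4  85. ]
slot_right [341.  212.7] 0.79 [627.1  -5.5  85. ]
```

View pics/crop1.png

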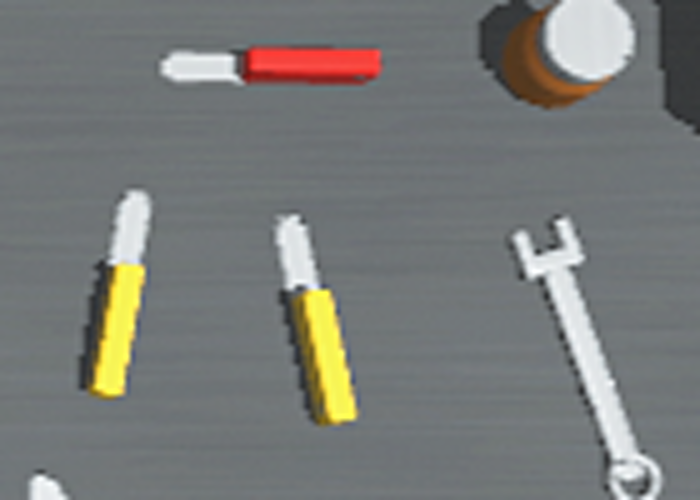

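View pics/crop2.png

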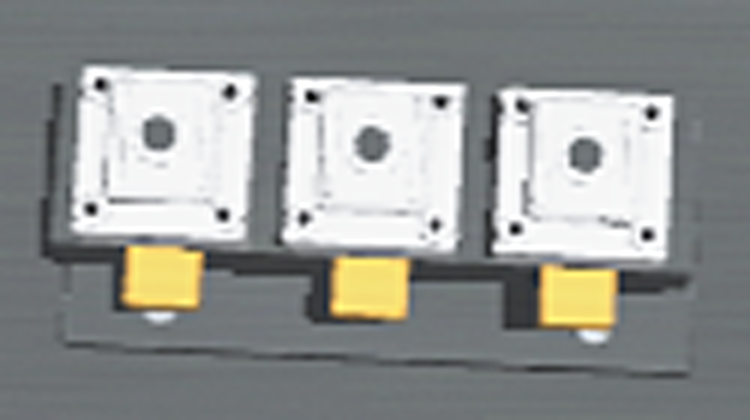

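The crop confirms it: the yellow handle at (424,221), farthest right, with a thin pale blade whose tip is near (419,192). The nearest yellow look-alike is at (382,216), about 120 mm away. Next I'll fit the poses precisely.

```bash
cat >> h.py <<'E'
from scipy.optimize import minimize
from scipy.spatial.transform import Rotation as Ro
def project(c,P):
    p=np.asarray(P)@np.array(c["R"]).T+np.array(c["t"])
    return np.stack([p[:,0]/p[:,2]*c["fx"]+c["cx"],p[:,1]/p[:,2]*c["fy"]+c["cy"]],1)
def hull_mask(c,P,S=8):
    uv=project(c,P)+0.5
    h=cv2.convexHull(np.round(uv*S).astype(np.int32))
    m=np.zeros((400*S,640*S),np.uint8); cv2.fillConvexPoly(m,h,255)
    return cv2.resize(m,(640,400),interpolation=cv2.INTER_AREA)/255.
def box(x0,x1,y0,y1,z0,z1): return np.array([[x,y,z] for x in(x0,x1) for y in(y0,y1) for z in(z0,z1)],float)
def place(P,x,y,a,z=0):
    R=Ro.from_euler('z',a).as_matrix(); return P@R.T+[x,y,z]
E
python3 - <<'E'
from h import *
cs={}
for n in("top","scene"):
    c=capture(n); hsv=cv2.cvtColor(c["pixels"],cv2.COLOR_RGB2HSV)
    m=(hsv[...,0]>18)&(hsv[...,0]<35)&(hsv[...,1]>110)&(hsv[...,2]>70)
    cs[n]=(c,m.astype(float))
H=box(-40,40,-8,8,0,30)
for use in(("top",),("scene",),("top","scene")):
    def cost(p):
        e=0
        for n in use:
            c,m=cs[n]; uv=project(c,[[460,-336,15]])[0].astype(int)
            win=(slice(uv[1]-28,uv[1]+28),slice(uv[0]-28,uv[0]+28))
            e+=np.abs(hull_mask(c,place(H,*p))-m)[win].sum()
        return e
    r=minimize(cost,[459,-336,0.17],method='Nelder-Mead',options=dict(initial_simplex=[[459,-336,.17],[467,-336,.17],[459,-328,.17],[459,-336,.25]],xatol=.05,fatol=.1))
    print(use,r.x.round(3),r.fun)
# castings tops
for n in("top","scene"):
    c=cs[n][0]; W=cloud(c); 
    sel=(W[...,2]>120)&(W[...,2]<140)&(W[...,0]>560)&(W[...,0]<760)&(W[...,1]>-80)&(W[...,1]<270)
    nn,l,s,ce=cv2.connectedComponentsWithStats(sel.astype(np.uint8),connectivity=4)
    for i in range(1,nn):
        if s[i,4]<150: continue
        p=W[l==i]; r=cv2.minAreaRect(p[:,:2].astype(np.float32)); print(n,s[i,4],np.median(p,0).round(1),r)
    sel=(cs[n][1]>0)&(W[...,0]>560)&(W[...,0]<660)&(W[...,1]>-80)&(W[...,1]<270)
    nn,l,s,ce=cv2.connectedComponentsWithStats(sel.astype(np.uint8))
    for i in range(1,nn):
        if s[i,4]>20: print("tongue",n,np.nanmedian(W[l==i],0).round(1))
T=np.array([[0,1,0]])
s=read_state(); print(Ro.from_rotvec(s["tcp_rot"]).as_matrix().round(3))
# joint fit of fixture: tongues + casting hull
def fx(use):
    def cost(p):
        e=0
        for n in use:
            c,m=cs[n]; M=np.zeros((400,640))
            for k in(100,0,-100):
                g=hull_mask(c,place(box(-28,0,k-17,k+17,83,85),*p))
                f=hull_mask(c,place(box(0,80,k-40,k+40,86,129),*p))
                M=np.maximum(M,np.clip(g-f,0,1))
            uv=project(c,[[630,90,85]])[0].astype(int)
            win=(slice(uv[1]-45,uv[1]+45),slice(uv[0]-60,uv[0]+60))
            e+=np.abs(M-m)[win].sum()
        return e
    s0=[626,90,-.06]
    r=minimize(cost,s0,method='Nelder-Mead',options=dict(initial_simplex=[s0,[634,90,-.06],[626,97,-.06],[626,90,0.0]],xatol=.05,fatol=.1))
    print("fix",use,r.x.round(3),r.fun); 
for u in(("top",),("scene",),("top","scene")): fx(u)
E
```

```text
('top',) [ 4.58511e+02 -3.34838e+02  1.47000e-01] 22.380392156862747
('scene',) [ 4.57037e+02 -3.33471e+02  1.36000e-01] 41.403921568627446
('top', 'scene') [ 4.58682e+02 -3.34090e+02  1.43000e-01] 69.87450980392157
top 362 [673.8 186.  125.1] ((675.0324096679688, 186.72531127929688), (53.53990173339844, 58.932861328125), 88.7520980834961)
top 346 [668.6  86.8 125.6] ((669.3602905273438, 86.50979614257812), (53.207035064697266, 57.476871490478516), 86.9729995727539)
top 357 [662.6 -11.9 125.4] ((663.7517700195312, -12.878131866455078), (52.791473388671875, 58.38793182373047), 85.27396392822266)
tongue top [618.9 190.7  84.6]
tongue top [613.1  89.4  84.9]
tongue top [607.2  -9.   84.5]
scene 240 [681.2 182.4 125.6] ((678.4688720703125, 184.9722137451172), (52.21619415283203, 58.54071807861328), 89.54049682617188)
scene 284 [675.1  83.2 125.6] ((672.8184814453125, 86.08920288085938), (52.46213150024414, 59.541683197021484), 88.67267608642578)
scene 339 [668.9 -16.9 125.5] ((666.4998779296875, -13.366254806518555), (52.389163970947266, 59.273441314697266), 86.6390380859375)
tongue scene [604.2  84.7  85.8]
tongue scene [597.8 -14.   85.4]
[[-0.97   0.241 -0.   ]
 [ 0.241  0.97   0.   ]
 [ 0.     0.    -1.   ]]
fix ('top',) [ 6.27118e+02  9.04160e+01 -6.30000e-02] 30.98823529411765
fix ('scene',) [ 6.28071e+02  9.03960e+01 -5.70000e-02] 38.1764705882353
fix ('top', 'scene') [ 6.27303e+02  9.03810e+01 -6.00000e-02] 69.95686274509804
```

```bash
python3 -m pendant '[[[0.1,-0.13,0,0,0,0.06],[0.1,-0.13,0,0,0,0.06],[0.1,-0.13,0,0,0,0.06],[0.1,-0.13,0,0,0,0.065],[0.1,-0.13,0,0,0,0],[0.1,-0.13,0,0,0,0],[0.1,-0.13,0,0,0,0],[0.1,-0.13,0,0,0,0],[0,-0.16,0,0,0,0],[0,-0.16,0,0,0,0],[0,-0.16,0,0,0,0],[0,-0.16,0,0,0,0]]]' 0 30
python3 -m pendant '[[[0,-0.16,0,0,0,0],[0,-0.16,0,0,0,0],[0,-0.16,0,0,0,0],[0.02,-0.16,-0.03,0,0,0],[0.02,-0.16,-0.03,0,0,0],[0.02,-0.16,-0.03,0,0,0],[0.02,-0.16,-0.03,0,0,0],[0,0,0,0,0,0],[0,0,0,0,0,0]]]'
python3 -c "
from h import *
s=read_state();print(s['tcp_pos'],Ro.from_rotvec(s['tcp_rot']).as_matrix().round(4),s['q'],s['force'])"
```

```text
clock: 2.7
tcp_pos: [390.7, 100.8, 231.6]
tcp_rot: [-0.222, 3.133, -0.0]
force: [0.8, 0.5, 1.1]
gripper_width: 85.4
clock: 3.6
tcp_pos: [414.5, -234.1, 195.0]
tcp_rot: [0.218, -3.133, -0.002]
force: [-0.1, -0.3, -0.6]
gripper_width: 85.1
[ 414.4768405  -234.10825453  194.97384765] [[-9.904e-01 -1.383e-01 -9.000e-04]
 [-1.383e-01  9.904e-01  1.200e-03]
 [ 7.000e-04  1.300e-03 -1.000e+00]] [-6.50314234e-01  3.61956670e-02 -3.89316025e-01  1.14669086e+00
  3.92039979e-04 -7.89011248e-01] [-0.10493301 -0.34723972 -0.63552407]
```

```bash
python3 -m pendant '[[[0.037,-0.114,-0.05,0,0,0.003],[0.035,-0.113,-0.05,0,0,0],[0.035,-0.113,-0.05,0,0,0],[0,0,-0.1,0,0,0],[0,0,-0.1,0,0,0],[0,0,0,0,0,0],[0,0,0,0,0,0]]]'
python3 -c "
from h import *
s=read_state();print(s['tcp_pos'],s['force'])
c=capture('scene');save(c,'s1.png',(130,210,330,350),4)
c=capture('top');save(c,'t1.png',(340,130,500,280),4)"
```

```text
clock: 4.3
tcp_pos: [446.9, -333.7, 90.6]
tcp_rot: [0.231, -3.132, -0.002]
force: [1.1, -1.3, 0.1]
gripper_width: 85.4
[ 446.88389632 -333.74791958   90.59190388] [ 1.06684026 -1.25231979  0.10411928]
```

View pics/s1.png

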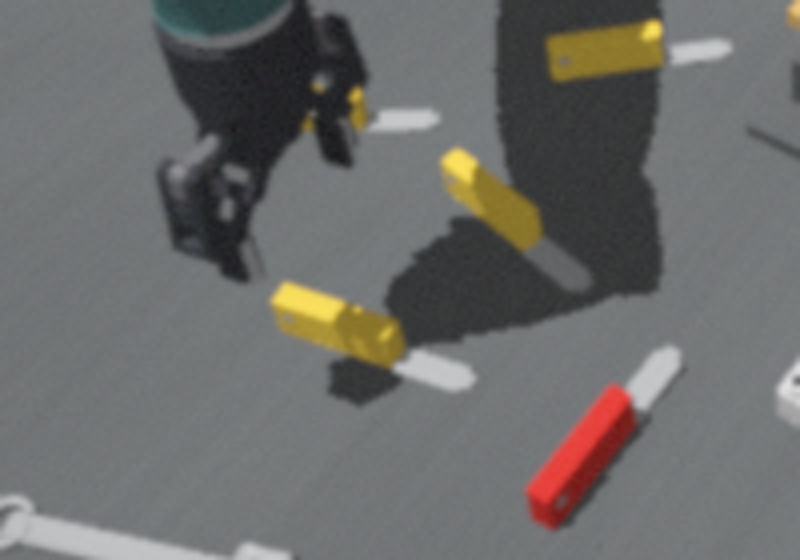

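The open jaws straddle the chosen yellow feeler, with the handle in the crop at about (340,325). I'll descend and close.

```bash
python3 -m pendant '[[[0,-0.008,-0.1,0,0,0],[0,0,-0.1,0,0,0],[0,0,-0.08,0,0,0],[0,0,0,0,0,0],[0,0,0,0,0,0]]]'
python3 -m pendant '[[[0,0,0,0,0,0],[0,0,0,0,0,0],[0,0,0,0,0,0],[0,0,0,0,0,0],[0,0,0,0,0,0],[0,0,0,0,0,0],[0,0,0,0,0,0],[0,0,0,0,0,0]]]' 255 30
python3 -c "
from h import *
s=read_state();print(s['tcp_pos'],s['force'],s['gripper_width'])
c=capture('scene');save(c,'s2.png',(130,210,330,350),4)"
```

```text
clock: 4.9
tcp_pos: [447.8, -338.3, 7.8]
tcp_rot: [-0.229, 3.132, -0.002]
force: [0.3, -0.5, -0.3]
gripper_width: 85.5
clock: 5.7
tcp_pos: [447.3, -338.1, 6.8]
tcp_rot: [-0.229, 3.133, -0.001]
force: [-1.7, 1.2, 4.7]
gripper_width: 15.5
[ 447.26863168 -338.08231684    6.81147703] [-1.67201361  1.22906127  4.70641695] 15.501790633063901
```

View pics/s2.png

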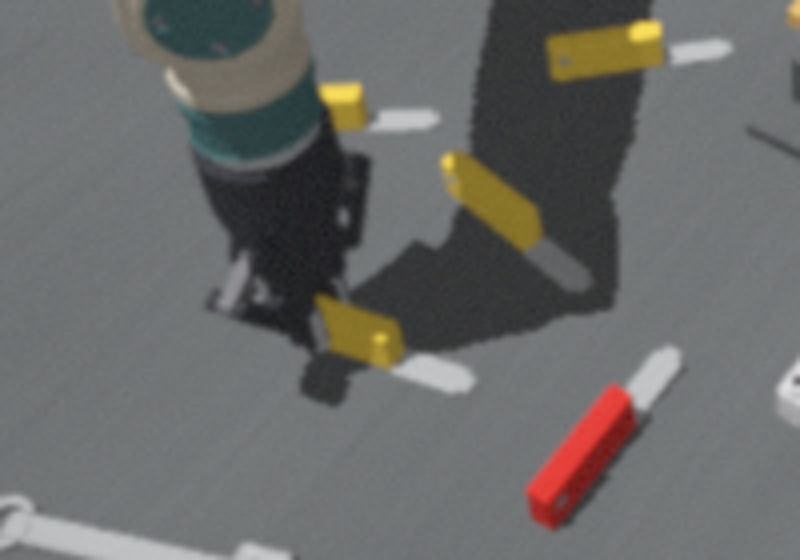

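```bash
python3 -m pendant '[[[0,0,0.05,0,0,0],[0,0,0.1,0,0,0],[0,0,0.15,0,0,0],[0,0,0.15,0,0,0],[0,0,0.05,0,0,0],[0,0,0,0,0,0]]]'
python3 -m pendant '[[[0,0.1,0,0,0,-0.03],[0.01,0.15,0,0,0,-0.03],[0.01,0.15,0,0,0,-0.03],[0.01,0.15,0,0,0,-0.04],[0.01,0.15,0,0,0,0],[0.01,0.15,0,0,0,0],[0.01,0.15,0,0,0,0],[0.01,0.15,0,0,0,0],[0.01,0.15,0,0,0,0],[0.01,0.15,0,0,0,0],[0.01,0.15,0,0,0,0],[0.02,0.15,0,0,0,0]]]'
python3 -m pendant '[[[0.02,0.035,0,0,0,0],[0,0,0,0,0,0],[0,0,0,0,0,0],[0,0,0,0,0,0]]]'
python3 -c "
from h import *
s=read_state();print(s['tcp_pos'],s['force'],s['gripper_width']);print(Ro.from_rotvec(s['tcp_rot']).as_matrix().round(4))
c=capture('scene');save(c,'s3.png',(260,100,460,240),4)
c=capture('top');save(c,'t3.png',(200,100,360,240),4)"
```

```text
clock: 6.35
tcp_pos: [448.7, -339.6, 159.3]
tcp_rot: [-0.228, 3.129, -0.008]
force: [0.3, -0.8, -0.6]
gripper_width: 15.1
clock: 7.55
tcp_pos: [480.7, 188.5, 153.6]
tcp_rot: [-0.091, -3.136, 0.002]
force: [1.2, 0.1, -1.3]
gripper_width: 15.1
clock: 7.95
tcp_pos: [488.1, 196.0, 155.4]
tcp_rot: [-0.095, -3.138, 0.002]
force: [0.1, -0.6, -1.1]
gripper_width: 15.5
[488.09702277 196.02279408 155.35651592] [ 0.07808034 -0.5665897  -1.10795408] 15.476666916801868
[[-0.9982  0.0602 -0.0021]
 [ 0.0602  0.9982 -0.001 ]
 [ 0.0021 -0.0012 -1.    ]]
```

View pics/s3.png

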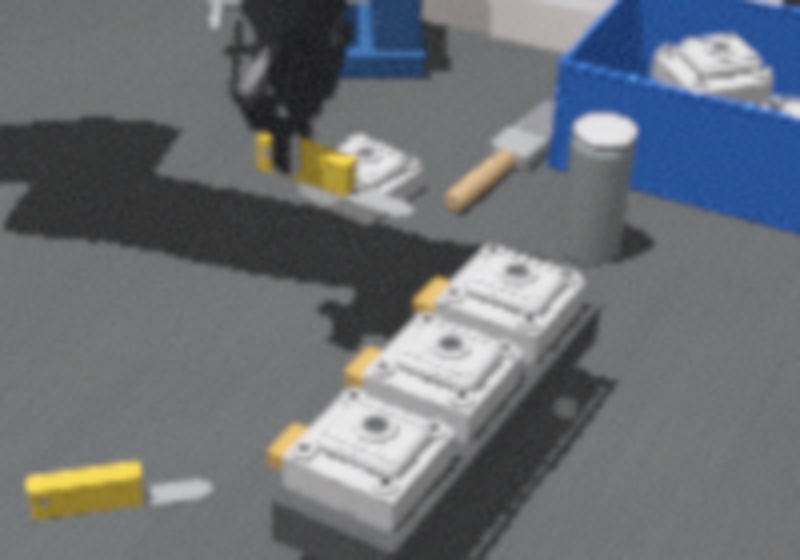

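View pics/t3.png

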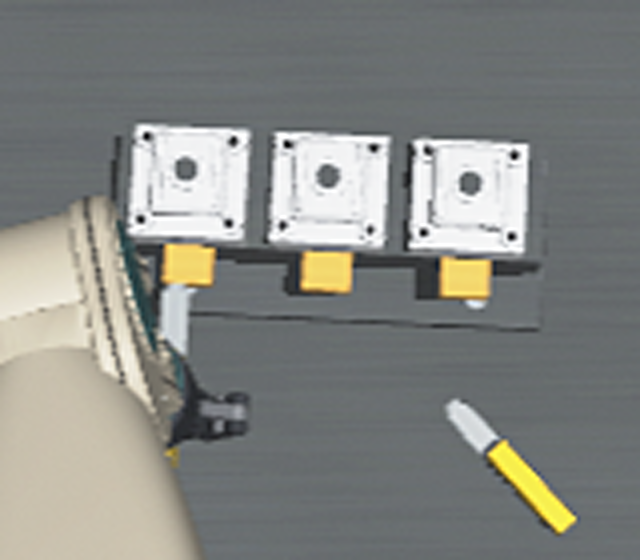

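The feeler is held with its blade pointing at the left stand slot. In the scene crop the handle is near (305,160) and the tip near (410,212). I'll check tilt and tip offset against the model.

```bash
python3 - <<'E'
from h import *
s=read_state(); p=s["tcp_pos"]; R=Ro.from_rotvec(s["tcp_rot"]).as_matrix()
fx=-R[:,0]; fx[2]=0; fx/=np.linalg.norm(fx); fy=np.cross([0,0,1],fx)
def F(x,y,z): return p+fx*(x+11.6)+fy*y+np.array([0,0,z-6.8])
c=capture("scene"); im=cv2.resize(c["pixels"][100:240,260:460,::-1],None,fx=4,fy=4,interpolation=cv2.INTER_CUBIC)
def dr(pts,col):
    uv=(project(c,pts)-[260,100]+.5)*4
    cv2.polylines(im,[uv.astype(int)],True,col,1)
for y in(-8,8): dr([F(-40,y,0),F(40,y,0),F(40,y,30),F(-40,y,30)],(0,0,255))
dr([F(40,9,0),F(84,9,0),F(90,5,0),F(90,-5,0),F(84,-9,0),F(40,-9,0)],(0,255,0))
cv2.imwrite("pics/s4.png",cv2.resize(im[80:280,200:460],None,fx=3,fy=3))
print(F(90,0,0), project(c,[F(90,0,0)]))
for n in("scene","top"):
    for m in finder.mark_of(n,"feeler_tip")[:6]: print(n,m["uv"],m["conf"]) if n=="scene" else 0
E
```

```text
[590.00041139 189.9578268  149.13359432] [[361.94137093 153.22151536]]
scene [241.0, 241.5] 0.85
scene [359.6, 150.2] 0.79
scene [279.7, 280.3] 0.74
scene [312.7, 220.2] 0.73
```

View pics/s4.png

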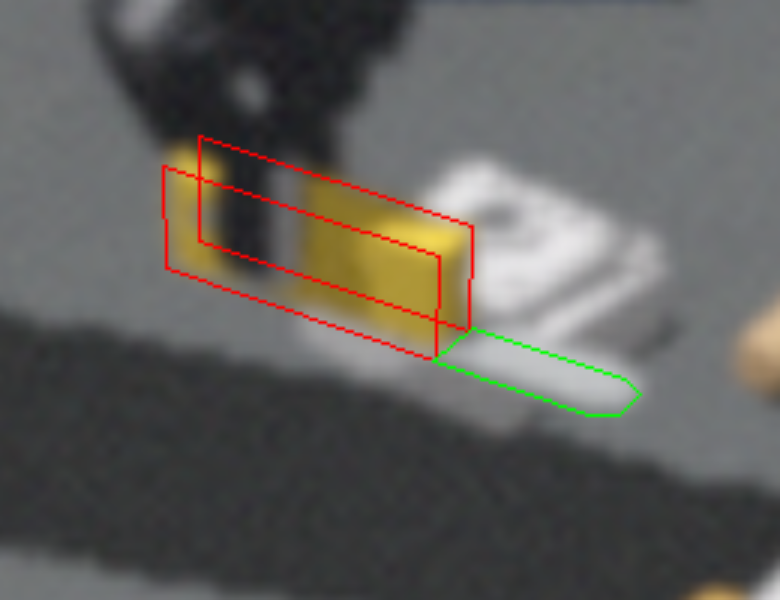

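```bash
cat >> h.py <<'E'
def fitp(c,x,y,z,a,free_y=False,verbose=True):
    hsv=cv2.cvtColor(c["pixels"],cv2.COLOR_RGB2HSV)
    m=((hsv[...,0]>18)&(hsv[...,0]<36)&(hsv[...,1]>100)&(hsv[...,2]>60)).astype(float)
    dark=(hsv[...,2]<75)|((hsv[...,1]<60)&(hsv[...,2]<110))
    H=box(-40,40,-8,8,0,30)
    uv=project(c,[[x,y,z+15]])[0].astype(int); win=(slice(max(uv[1]-24,0),uv[1]+24),slice(uv[0]-26,uv[0]+26))
    def pts(p):
        R=(Ro.from_euler('z',a)*Ro.from_euler('y',-p[2])).as_matrix()
        f=np.array([np.cos(a),np.sin(a),0])
        return H@R.T+[x,y,z]+f*p[0]+[0,0,p[1]]
    def cost(p):
        M=hull_mask(c,pts(p)); return (np.abs(M-m)*np.where(dark,0.0,1))[win].sum()
    best=None
    for s in(0,.03,-.03):
        s0=np.array([0,0,s]); r=minimize(cost,s0,method='Nelder-Mead',options=dict(initial_simplex=[s0,s0+[5,0,0],s0+[0,5,0],s0+[0,0,.05]],xatol=.02,fatol=.05))
        if best is None or r.fun<best.fun: best=r
    return best.x.round(3),round(best.fun,1)
E
python3 - <<'E'
from h import *
c=capture("scene")
print("ref rest (dx,dz,noseup)",fitp(c,474.5,-208.6,0,-0.16), fitp(c,474.5,-208.6,0,-0.19),fitp(c,474.5,-208.6,0,-0.22))
s=read_state(); p=s["tcp_pos"]
print("held",fitp(c,p[0]+11.6,p[1]-.7,p[2]-6.8,-0.06))
c=capture("scene")
print("held",fitp(c,p[0]+11.6,p[1]-.7,p[2]-6.8,-0.06))
E
```

```text
ref rest (dx,dz,noseup) (array([ 2.214,  2.094, -0.091]), np.float64(43.6)) (array([ 2.192,  2.408, -0.007]), np.float64(37.4)) (array([2.164, 2.529, 0.03 ]), np.float64(30.3))
held (array([-1.444,  4.113, -0.053]), np.float64(42.4))
held (array([-1.821,  4.019, -0.05 ]), np.float64(47.8))
```

```bash
python3 -m pendant '[[[0.03,0.002,-0.06,0,0,0],[0.03,0.003,-0.06,0,0,0],[0.02,0,-0.065,0,0,0],[0,0,0,0,0,0],[0,0,0,0,0,0]]]'
python3 - <<'E'
from h import *
s=read_state(); p=s["tcp_pos"];R=Ro.from_rotvec(s["tcp_rot"]).as_matrix()
print(p,s["force"],R[1,0],s["wrist_torque"])
c=capture("scene");save(c,'s5.png',(310,120,430,210),6)
for m in finder.mark_of("scene","feeler_tip")[:6]: print(m["uv"],m["conf"])
c=capture("top");save(c,'t5.png',(210,120,310,220),6)
E
```

```text
clock: 8.8
tcp_pos: [512.5, 198.9, 100.7]
tcp_rot: [-0.092, -3.139, 0.001]
force: [-0.1, -0.7, -0.2]
gripper_width: 15.6
[512.47362641 198.90146123 100.73168876] [-0.13903811 -0.74842883 -0.23651715] 0.058659708961550955 [ 0.02467336 -0.01654856  0.03387348]
[241.0, 242.5] 0.87
[312.7, 223.0] 0.7
[279.2, 279.2] 0.65
```

View pics/s5.png

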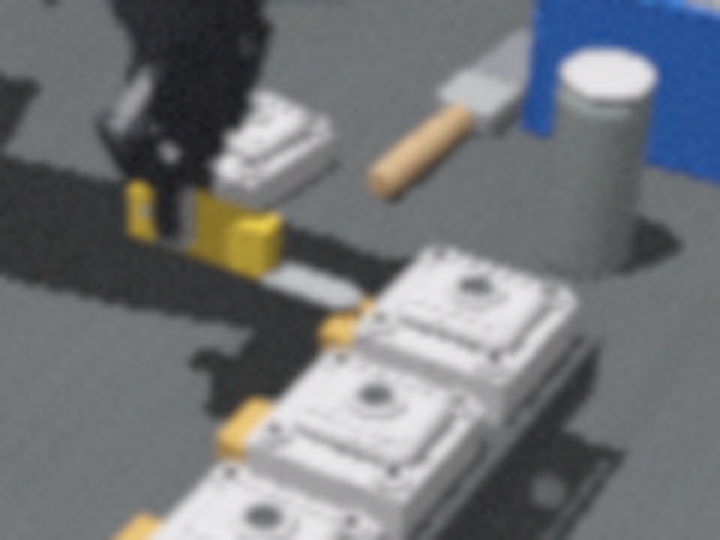

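View pics/t5.png

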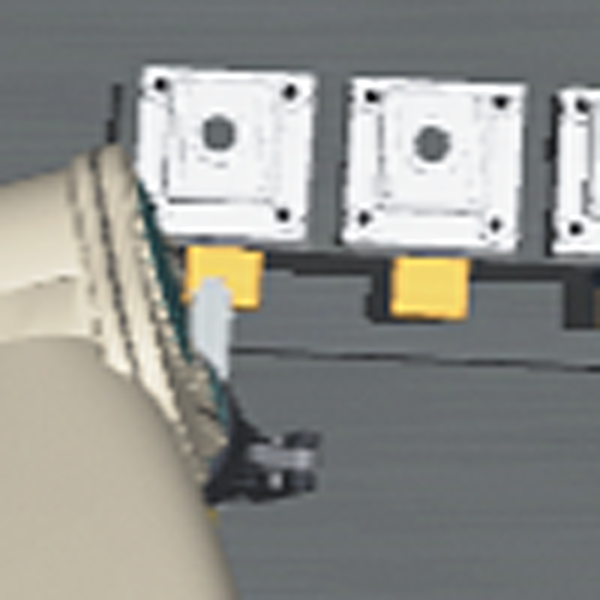

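In the top crop the blade tip is at about (210,285), while the tongue's middle is at column 224. That puts the blade several mm too far left, so I'll measure it before lowering.

```bash
python3 - <<'E'
from h import *
c=capture("top"); hsv=cv2.cvtColor(c["pixels"],cv2.COLOR_RGB2HSV).astype(int)
ye=(hsv[...,0]>15)&(hsv[...,0]<35)&(hsv[...,1]>100)
a=-0.06
def loc(P): 
    d=P[...,:2]-[633.3,190.2]; return d[...,0]*np.cos(a)+d[...,1]*np.sin(a), -d[...,0]*np.sin(a)+d[...,1]*np.cos(a)
for v in range(158,190):
    row=""
    us=np.where(ye[v,232:262])[0]+232
    bl=np.where((hsv[v,232:262,1]<40)&(hsv[v,232:262,2]>165))[0]+232
    o=""
    if len(us): o+=f"tongue {us.min()}-{us.max()} "
    if len(bl):
        # subpixel edges using V channel
        u0,u1=bl.min(),bl.max(); w=[world(c,(u,v),94) for u in(u0-.5,u1+.5)]
        o+=f"blade {u0}-{u1} "+" ".join(str(np.round(loc(q),1)) for q in w)
    if len(us):
        w=[world(c,(u,v),85) for u in(us.min()-.5,us.max()+.5)]; o+=" T "+" ".join(str(np.round(loc(q),1)) for q in w)
    print(v,o)
E
```

```text
158 blade 232-260 [ 3.1 43.5] [  7.4 -39.4]
159 blade 251-260 [  3. -11.] [  4.4 -39.6]
160 blade 232-234 [-2.7 43.1] [-2.3 34.5]
161 tongue 241-250 blade 232-234 [-5.7 42.8] [-5.2 34.3] T [-2.3 18.6] [ -0.8 -10.2]
162 tongue 241-253 blade 232-234 [-8.6 42.6] [-8.2 34.1] T [-5.2 18.4] [ -3.3 -19. ]
163 tongue 241-253 blade 232-234 [-11.5  42.4] [-11.1  33.9] T [-8.2 18.2] [ -6.3 -19.2]
164 tongue 241-253 blade 232-234 [-14.4  42.2] [-14.   33.6] T [-11.1  18. ] [ -9.2 -19.4]
165 tongue 241-253 blade 232-235 [-17.4  42. ] [-16.8  30.6] T [-14.1  17.7] [-12.2 -19.6]
166 tongue 241-253 blade 232-245 [-20.3  41.8] [-18.3   1.9] T [-17.   17.5] [-15.1 -19.8]
167 tongue 241-252 blade 232-246 [-23.2  41.5] [-21.1  -1.2] T [-19.9  17.3] [-18.2 -17.1]
168 tongue 240-252 blade 232-247 [-26.1  41.3] [-23.8  -4.2] T [-23.  20.] [-21.2 -17.3]
169 tongue 240-252 blade 232-247 [-29.1  41.1] [-26.8  -4.4] T [-26.   19.8] [-24.1 -17.5]
170 tongue 249-252 blade 232-247 [-32.   40.9] [-29.7  -4.6] T [-27.6  -6.2] [-27.  -17.7]
171 tongue 249-252 blade 232-248 [-34.9  40.7] [-32.5  -7.7] T [-30.6  -6.4] [-30.  -17.9]
172 blade 232-248 [-37.8  40.5] [-35.4  -7.9]
173 blade 232-247 [-40.7  40.2] [-38.4  -5.2]
174 blade 232-247 [-43.6  40. ] [-41.3  -5.4]
175 blade 232-247 [-46.5  39.8] [-44.2  -5.6]
176 blade 232-247 [-49.4  39.6] [-47.2  -5.8]
177 blade 232-247 [-52.3  39.4] [-50.1  -6. ]
178 blade 232-247 [-55.2  39.2] [-53.   -6.2]
179 blade 232-247 [-58.1  38.9] [-55.9  -6.4]
180 blade 232-247 [-61.   38.7] [-58.8  -6.6]
181 blade 233-247 [-63.8  35.7] [-61.7  -6.8]
182 blade 233-247 [-66.7  35.5] [-64.6  -7. ]
183 blade 233-237 [-69.5  35.3] [-68.8  21.1]
184 blade 234-237 [-72.3  32.2] [-71.7  20.9]
185 blade 235-238 [-75.   29.2] [-74.5  17.9]
186 blade 236-238 [-77.8  26.1] [-77.4  17.6]
187 blade 236-238 [-80.7  25.9] [-80.2  17.4]
188 blade 232-239 [-84.1  37. ] [-83.   14.4]
189 blade 232-239 [-87.   36.8] [-85.9  14.2]
```

```bash
python3 - <<'E'
from h import *
A=[]
for k in range(3):
    c=capture("top"); A.append(c["pixels"].astype(float).mean(2))
g=np.mean(A,0)
for v in range(163,184): print(v,g[v,236:254].round(0).astype(int))
xs=[];ys=[]
for v in range(172,183):
    b=g[v,244:247].max(); bg=g[v,250:252].mean(); r=g[v,244:252]
    e=244-.5+np.sum(np.clip((r-bg)/(b-bg),0,1)); w=world(c,(e,v),94); xs.append(w[0]);ys.append(w[1]); 
print(np.polyfit(xs,ys,1),np.round(ys,1))
E
```

```text
163 [ 55  58  97 111  73 153 194 190 189 189 188 189 189 189 190 192 184 133]
164 [ 64  56  93 109  80 153 194 190 189 189 189 189 189 188 189 190 181 128]
165 [ 73  57  78 113 112 155 195 191 190 190 190 190 191 191 191 192 183 145]
166 [ 88  56  66  91 118 168 194 206 211 210 205 197 191 191 191 194 178 125]
167 [149  59  58  64  99 164 193 205 208 207 207 201 187 188 189 191 176 123]
168 [179  66  59  55  92 170 212 213 211 210 213 207 196 186 188 190 175 122]
169 [215  70  56  55 123 165 182 214 210 209 213 206 199 189 190 192 177 125]
170 [164 133  55  57  83 125 181 215 210 209 212 206 187 186 199 199 178 107]
171 [174 145  67  58  52 127 200 215 210 210 213 207 158  90  93 102 102 106]
172 [187 210  73  73  56 122 197 215 210 209 214 220 197 128 108 110 110 111]
173 [129 144  95  54  59 126 196 214 210 210 215 194 133 106 109 110 111 111]
174 [132 168 144  76  64 130 196 214 209 210 215 199 143 107 111 112 110 111]
175 [103 169 187  77  61 146 213 215 209 211 216 200 142 105 108 109 110 110]
176 [ 95 126 151 123  51 109 186 215 210 211 216 195 130 109 111 111 111 111]
177 [111 130 161 132  52  95 177 218 210 211 216 193 125 110 116 116 115 116]
178 [190 104 160 177  80  97 144 182 214 213 218 186  85  62  60  56  63  66]
179 [189 103 129 137  89  69  99 127 176 217 219 194 121 106 110 110 110 110]
180 [209  93 124 155 140  95 112 103 106 180 223 196 123 108 110 110 110 111]
181 [219 126 108 127 143 126 125 126 102 109 183 191 102 106 107 107 108 107]
182 [228 185 105 120 132 125 142 170 139  75 162 194 101 103 104 104 105 105]
183 [230 196  99 110 115 121 136 149 118  77 104 118 106 107 106 107 107 107]
[-2.15812790e-01  3.14231885e+02] [184.6 187.5 187.1 187.  187.5 187.8 187.3 188.7 191.4 192.7 191. ]
```

```bash
python3 -m pendant '[[[0,-0.008,-0.01,0,0,0],[0,0,-0.01,0,0,0],[0,0,0,0,0,0],[0,0,0,0,0,0]]]'
python3 -m pendant '[[[0,0,-0.003,0,0,0],[0,0,0,0,0,0],[0,0,0,0,0,0]]]'
```

```text
clock: 9.55
tcp_pos: [512.7, 196.6, 94.5]
tcp_rot: [-0.092, -3.14, 0.0]
force: [1.0, 0.2, -1.2]
gripper_width: 15.6
clock: 9.85
tcp_pos: [513.0, 196.7, 93.9]
tcp_rot: [0.092, 3.14, -0.0]
force: [0.1, 0.6, -1.1]
gripper_width: 15.5
```

```bash
python3 -m pendant '[[[0,0,-0.003,0,0,0],[0,0,0,0,0,0],[0,0,0,0,0,0]]]'
python3 -m pendant '[[[0,0,-0.003,0,0,0],[0,0,0,0,0,0],[0,0,0,0,0,0]]]'
```

```text
clock: 10.15
tcp_pos: [512.9, 196.7, 93.0]
tcp_rot: [-0.092, -3.14, 0.0]
force: [-0.2, -0.3, -1.2]
gripper_width: 15.6
clock: 10.45
tcp_pos: [512.9, 196.7, 92.1]
tcp_rot: [-0.092, -3.14, 0.0]
force: [0.3, -0.2, -0.7]
gripper_width: 15.3
```

```bash
python3 -m pendant '[[[0,0,-0.002,0,0,0],[0,0,0,0,0,0],[0,0,0,0,0,0]]]'
python3 -m pendant '[[[0,0,-0.002,0,0,0],[0,0,0,0,0,0],[0,0,0,0,0,0]]]'; python3 -c "
from h import *
s=read_state();print(s['force'],s['wrist_torque'])"
```

```text
clock: 10.75
tcp_pos: [513.0, 196.8, 91.7]
tcp_rot: [0.092, 3.14, 0.0]
force: [-0.9, 0.8, 0.4]
gripper_width: 15.4
clock: 11.05
tcp_pos: [513.0, 196.9, 91.2]
tcp_rot: [0.091, 3.14, 0.001]
force: [-1.5, 1.4, 2.1]
gripper_width: 15.2
[-1.52355986  1.4313164   2.1460674 ] [0.09371843 0.09459322 0.1067112 ]
```

```bash
python3 -m pendant '[[[0.006,-0.0004,0,0,0,0],[0.006,-0.0004,0,0,0,0],[0.006,-0.0004,0,0,0,0],[0.006,-0.0004,0,0,0,0],[0,0,0,0,0,0]]]' 255 20
python3 -m pendant '[[[0.006,-0.0004,0,0,0,0],[0.006,-0.0004,0,0,0,0],[0,0,0,0,0,0]]]'
python3 -c "
from h import *
s=read_state();print(s['force'],s['wrist_torque'])"
```

```text
clock: 11.55
tcp_pos: [520.7, 196.2, 91.1]
tcp_rot: [0.092, 3.14, 0.0]
force: [-2.2, 0.6, 3.7]
gripper_width: 15.3
clock: 11.85
tcp_pos: [524.1, 196.0, 90.9]
tcp_rot: [0.092, 3.14, -0.0]
force: [-2.0, 0.3, 3.4]
gripper_width: 15.3
[-2.01981427  0.33639361  3.36196908] [0.00494575 0.16281629 0.05453991]
```

```bash
python3 -m pendant '[[[0.005,-0.0003,0,0,0,0],[0.005,-0.0003,0,0,0,0],[0,0,0,0,0,0]]]'
python3 -m pendant '[[[0.005,-0.0003,0,0,0,0],[0.005,-0.0003,0,0,0,0],[0,0,0,0,0,0]]]'
python3 -m pendant '[[[0.005,-0.0003,0,0,0,0],[0.005,-0.0003,0,0,0,0],[0,0,0,0,0,0]]]'
```

```text
clock: 12.15
tcp_pos: [527.1, 195.8, 90.9]
tcp_rot: [0.092, 3.14, 0.0]
force: [-2.2, -0.7, 3.9]
gripper_width: 15.9
clock: 12.45
tcp_pos: [530.1, 195.6, 91.0]
tcp_rot: [0.092, 3.14, 0.0]
force: [-2.7, 0.1, 4.4]
gripper_width: 15.6
clock: 12.75
tcp_pos: [532.9, 195.5, 91.0]
tcp_rot: [0.092, 3.14, 0.0]
force: [-1.8, 0.1, 3.8]
gripper_width: 15.3
```

```bash
python3 -m pendant '[[[0.005,-0.0003,0,0,0,0],[0.005,-0.0003,0,0,0,0],[0,0,0,0,0,0]]]'
python3 -m pendant '[[[0.005,-0.0003,0,0,0,0],[0.005,-0.0003,0,0,0,0],[0,0,0,0,0,0]]]'
python3 -m pendant '[[[0.005,-0.0003,0,0,0,0],[0.005,-0.0003,0,0,0,0],[0,0,0,0,0,0]]]'
python3 -m pendant '[[[0.005,-0.0003,0,0,0,0],[0.005,-0.0003,0,0,0,0],[0,0,0,0,0,0]]]'
```

```text
clock: 13.05
tcp_pos: [535.9, 195.3, 91.0]
tcp_rot: [-0.092, -3.14, -0.0]
force: [-3.1, -0.4, 5.8]
gripper_width: 15.8
clock: 13.35
tcp_pos: [538.8, 195.1, 91.0]
tcp_rot: [-0.092, -3.14, -0.0]
force: [-3.7, -0.1, 4.9]
gripper_width: 15.6
clock: 13.65
tcp_pos: [541.7, 195.0, 91.1]
tcp_rot: [-0.092, -3.14, -0.0]
force: [-3.8, 1.2, 5.3]
gripper_width: 15.4
clock: 13.95
tcp_pos: [544.7, 194.8, 91.1]
tcp_rot: [-0.092, -3.14, -0.0]
force: [-3.4, 0.5, 6.1]
gripper_width: 15.3
```

```bash
python3 -m pendant '[[[0.005,-0.0003,0.001,0,0,0],[0.005,-0.0003,0,0,0,0],[0,0,0,0,0,0]]]'
python3 -m pendant '[[[0.005,-0.0003,0,0,0,0],[0.005,-0.0003,0,0,0,0],[0,0,0,0,0,0]]]'
python3 -m pendant '[[[0.005,-0.0003,0,0,0,0],[0.005,-0.0003,0,0,0,0],[0,0,0,0,0,0]]]'
```

```text
clock: 14.25
tcp_pos: [548.0, 194.6, 91.2]
tcp_rot: [0.092, 3.14, 0.0]
force: [-2.8, -0.3, 5.8]
gripper_width: 15.2
clock: 14.55
tcp_pos: [550.8, 194.4, 91.3]
tcp_rot: [-0.092, -3.14, -0.0]
force: [-2.7, 0.5, 4.7]
gripper_width: 15.3
clock: 14.85
tcp_pos: [553.8, 194.2, 91.3]
tcp_rot: [-0.092, -3.14, -0.0]
force: [-3.5, 0.5, 5.4]
gripper_width: 15.6
```

```bash
python3 -m pendant '[[[0.005,-0.0003,0,0,0,0],[0.005,-0.0003,0,0,0,0],[0,0,0,0,0,0]]]'
python3 -m pendant '[[[0.005,-0.0003,0,0,0,0],[0.005,-0.0003,0,0,0,0],[0,0,0,0,0,0]]]'
python3 -m pendant '[[[0.005,-0.0003,0,0,0,0],[0.005,-0.0003,0,0,0,0],[0,0,0,0,0,0]]]'
```

```text
clock: 15.15
tcp_pos: [556.8, 194.0, 91.3]
tcp_rot: [-0.092, -3.14, -0.0]
force: [-3.5, 0.9, 6.2]
gripper_width: 15.5
clock: 15.45
tcp_pos: [559.7, 193.9, 91.4]
tcp_rot: [-0.092, -3.14, -0.0]
force: [-3.1, 0.9, 6.0]
gripper_width: 15.5
clock: 15.75
tcp_pos: [562.7, 193.7, 91.4]
tcp_rot: [-0.092, -3.14, -0.0]
force: [-3.7, 0.2, 6.0]
gripper_width: 15.2
```

```bash
python3 -m pendant '[[[0.005,-0.0003,0,0,0,0],[0.005,-0.0003,0,0,0,0],[0,0,0,0,0,0]]]'
python3 -m pendant '[[[0.005,-0.0003,0,0,0,0],[0.005,-0.0003,0,0,0,0],[0,0,0,0,0,0]]]'
python3 -m pendant '[[[0.005,-0.0003,0,0,0,0],[0.005,-0.0003,0,0,0,0],[0,0,0,0,0,0]]]'
```

```text
clock: 16.05
tcp_pos: [565.6, 193.5, 91.4]
tcp_rot: [-0.092, -3.14, -0.0]
force: [-4.3, 0.5, 7.4]
gripper_width: 15.5
clock: 16.35
tcp_pos: [568.6, 193.4, 91.5]
tcp_rot: [-0.092, -3.14, -0.0]
force: [-4.7, 0.9, 6.6]
gripper_width: 15.3
clock: 16.65
tcp_pos: [571.4, 193.2, 91.5]
tcp_rot: [-0.092, -3.139, -0.0]
force: [-4.7, -0.3, 7.1]
gripper_width: 15.5
```

```bash
python3 -m pendant '[[[0.005,-0.0003,0.001,0,0,0],[0.005,-0.0003,0,0,0,0],[0,0,0,0,0,0]]]'
python3 -m pendant '[[[0.005,-0.0003,0,0,0,0],[0,0,0,0,0,0],[0,0,0,0,0,0]]]'
python3 -m pendant '[[[0.005,-0.0003,0,0,0,0],[0,0,0,0,0,0],[0,0,0,0,0,0]]]'
```

```text
clock: 16.95
tcp_pos: [574.7, 193.0, 91.6]
tcp_rot: [-0.092, -3.14, -0.0]
force: [-3.7, -0.1, 5.0]
gripper_width: 15.4
clock: 17.25
tcp_pos: [576.1, 192.9, 91.6]
tcp_rot: [-0.092, -3.14, -0.0]
force: [-3.3, -0.1, 5.4]
gripper_width: 15.4
clock: 17.55
tcp_pos: [577.5, 192.8, 91.6]
tcp_rot: [-0.092, -3.14, -0.0]
force: [-4.0, 1.1, 6.5]
gripper_width: 15.6
```

```bash
python3 -c "
from h import *
c=capture('scene');save(c,'s6.png',(310,120,430,210),6)"
```

```text
(no output)
```

View pics/s6.png

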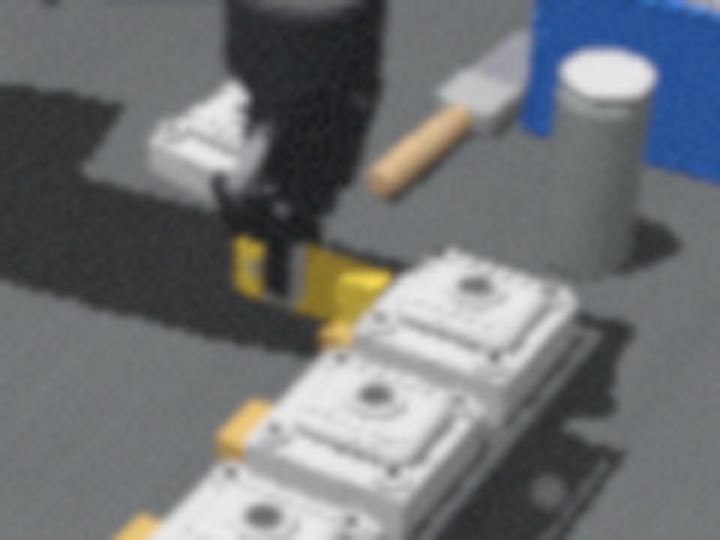

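In the scene crop the handle's front, at about (390,280), has reached the casting with no jam. I'll go on in 1.5 mm steps to feel the shoulder, which also calibrates the "home" reading.

```bash
python3 -m pendant '[[[0.004,-0.0002,0,0,0,0],[0,0,0,0,0,0],[0,0,0,0,0,0]]]'
python3 -m pendant '[[[0.004,-0.0002,0,0,0,0],[0,0,0,0,0,0],[0,0,0,0,0,0]]]'
python3 -m pendant '[[[0.004,-0.0002,0,0,0,0],[0,0,0,0,0,0],[0,0,0,0,0,0]]]'
```

```text
clock: 17.9
tcp_pos: [578.7, 192.7, 91.6]
tcp_rot: [-0.092, -3.139, -0.0]
force: [-3.4, 1.4, 5.8]
gripper_width: 15.2
clock: 18.2
tcp_pos: [579.8, 192.7, 91.6]
tcp_rot: [-0.092, -3.139, -0.0]
force: [-4.4, 0.4, 6.6]
gripper_width: 15.4
clock: 18.5
tcp_pos: [580.5, 192.6, 91.6]
tcp_rot: [-0.092, -3.138, -0.0]
force: [-6.0, -0.3, 6.4]
gripper_width: 15.0
```

```bash
python3 -m pendant '[[[0.003,-0.0002,0,0,0,0],[0,0,0,0,0,0],[0,0,0,0,0,0]]]'
```

```text
clock: 18.8
tcp_pos: [580.5, 192.6, 91.6]
tcp_rot: [-0.091, -3.137, -0.0]
force: [-8.1, 1.3, 8.6]
gripper_width: 15.8
```

The left slot passed: the advance stopped at TCP x = 580.5 with about 8 N. That is 50 mm past the mouth estimate, so the handle is against the casting. I'll withdraw and go to the middle slot.

```bash
python3 -m pendant '[[[-0.01,0.0006,0,0,0,0],[-0.04,0.0024,0,0,0,0],[-0.06,0.0036,0,0,0,0],[-0.06,0.0036,0,0,0,0],[-0.05,0.003,0,0,0,0],[-0.02,0.0012,0,0,0,0],[0,0,0.035,0,0,0],[0,0,0,0,0,0]]]'
python3 -m pendant '[[[-0.005,-0.083,0,0,0,0],[-0.005,-0.083,0,0,0,0],[-0.005,-0.083,0,0,0,0],[-0.005,-0.083,0,0,0,0],[0,0,0,0,0,0],[0,0,0,0,0,0],[0,0,0,0,0,0]]]'
python3 - <<'E'
from h import *
s=read_state(); p=s["tcp_pos"];R=Ro.from_rotvec(s["tcp_rot"]).as_matrix()
print(p,s["force"],R[1,0],R[2,0])
c=capture("scene");save(c,'s7.png',(310,140,430,230),6)
A=[]
for k in range(2):
    c=capture("top");A.append(c["pixels"].astype(float).mean(2))
save(c,'t7.png',(230,120,330,220),6)
E
```

```text
clock: 19.6
tcp_pos: [511.5, 197.1, 103.3]
tcp_rot: [0.092, 3.138, 0.001]
force: [0.3, 0.1, 0.1]
gripper_width: 15.4
clock: 20.3
tcp_pos: [504.8, 97.7, 102.1]
tcp_rot: [0.091, 3.14, 0.001]
force: [-0.5, -0.6, 0.6]
gripper_width: 15.4
[504.84625985  97.70649335 102.10210472] [-0.49014457 -0.63198418  0.62297264] 0.05815079402956199 -0.00043737966990112833
```

View pics/t7.png

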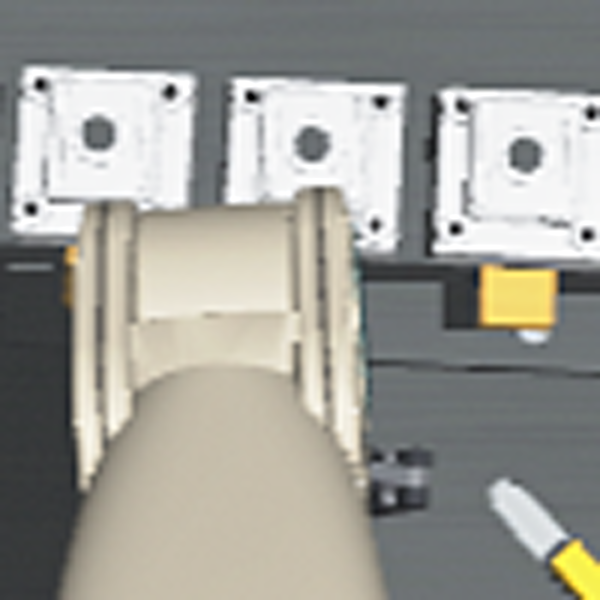

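View pics/s7.png

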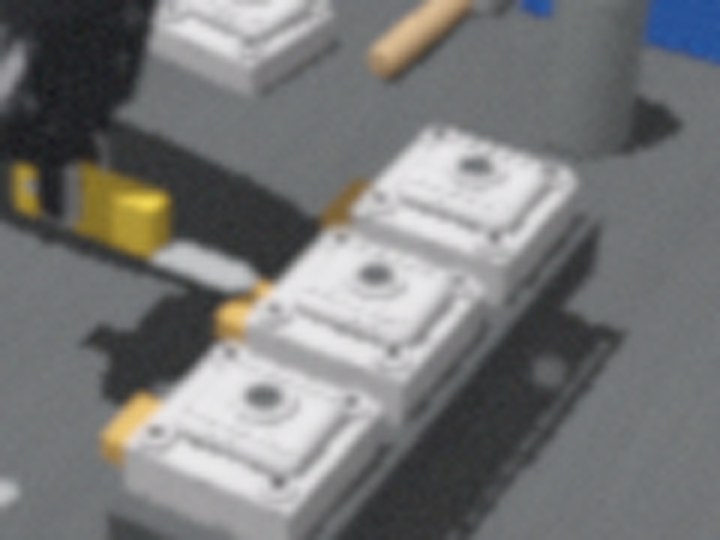

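The scene crop shows the blade over the middle tongue, tip near (262,288); the arm hides it from the top camera. The geometry matches the left slot shifted by 100 mm.

```bash
python3 -m pendant '[[[0,-0.002,-0.015,0,0,0],[0,0,-0.013,0,0,0],[0,0,0,0,0,0],[0,0,0,0,0,0]]]'
python3 -m pendant '[[[0,0,-0.003,0,0,0],[0,0,0,0,0,0],[0,0,0,0,0,0]]]'
python3 -m pendant '[[[0,0,-0.003,0,0,0],[0,0,0,0,0,0],[0,0,0,0,0,0]]]'
```

```text
clock: 20.85
tcp_pos: [503.9, 96.7, 93.2]
tcp_rot: [-0.091, -3.14, 0.0]
force: [-0.8, 0.3, -0.9]
gripper_width: 15.5
clock: 21.15
tcp_pos: [504.4, 96.6, 92.8]
tcp_rot: [0.092, 3.14, -0.0]
force: [-0.6, 0.2, -0.5]
gripper_width: 15.8
clock: 21.45
tcp_pos: [504.3, 96.6, 91.8]
tcp_rot: [-0.092, -3.14, 0.0]
force: [-0.6, -0.7, -0.3]
gripper_width: 15.8
```

```bash
python3 -m pendant '[[[0.008,-0.0005,-0.001,0,0,0],[0.008,-0.0005,0,0,0,0],[0.008,-0.0005,0,0,0,0],[0.008,-0.0005,0,0,0,0],[0,0,0,0,0,0]]]'
python3 -m pendant '[[[0.005,-0.0003,0,0,0,0],[0.005,-0.0003,0,0,0,0],[0,0,0,0,0,0]]]'
python3 -m pendant '[[[0.005,-0.0003,0,0,0,0],[0.005,-0.0003,0,0,0,0],[0,0,0,0,0,0]]]'
python3 -m pendant '[[[0.005,-0.0003,0,0,0,0],[0.005,-0.0003,0,0,0,0],[0,0,0,0,0,0]]]'
python3 -m pendant '[[[0.005,-0.0003,0,0,0,0],[0.005,-0.0003,0,0,0,0],[0,0,0,0,0,0]]]'
```

```text
clock: 21.95
tcp_pos: [514.4, 96.0, 91.6]
tcp_rot: [0.092, 3.14, -0.0]
force: [-0.6, 0.2, -0.1]
gripper_width: 15.5
clock: 22.25
tcp_pos: [517.1, 95.8, 91.6]
tcp_rot: [0.092, 3.14, 0.0]
force: [-0.3, 0.5, -0.7]
gripper_width: 15.4
clock: 22.55
tcp_pos: [520.2, 95.7, 91.6]
tcp_rot: [0.092, 3.14, 0.0]
force: [0.5, 0.5, -0.8]
gripper_width: 15.4
clock: 22.85
tcp_pos: [523.2, 95.5, 91.6]
tcp_rot: [0.092, 3.14, 0.0]
force: [-0.1, -0.1, -0.1]
gripper_width: 15.6
clock: 23.15
tcp_pos: [526.2, 95.3, 91.6]
tcp_rot: [0.092, 3.14, 0.0]
force: [-0.3, 0.5, -1.2]
gripper_width: 15.4
```

```bash
python3 -m pendant '[[[0.005,-0.0003,-0.001,0,0,0],[0.005,-0.0003,0,0,0,0],[0,0,0,0,0,0]]]'
python3 -m pendant '[[[0.005,-0.0003,0,0,0,0],[0.005,-0.0003,0,0,0,0],[0,0,0,0,0,0]]]'
python3 -m pendant '[[[0.005,-0.0003,0,0,0,0],[0.005,-0.0003,0,0,0,0],[0,0,0,0,0,0]]]'
```

```text
clock: 23.45
tcp_pos: [529.3, 95.1, 91.4]
tcp_rot: [0.092, 3.14, 0.0]
force: [0.8, -0.7, -0.2]
gripper_width: 15.1
clock: 23.75
tcp_pos: [532.3, 94.9, 91.3]
tcp_rot: [0.092, 3.14, -0.0]
force: [-0.8, 0.1, 1.8]
gripper_width: 15.2
clock: 24.05
tcp_pos: [535.2, 94.7, 91.3]
tcp_rot: [0.092, 3.14, 0.0]
force: [-1.6, 0.2, 1.4]
gripper_width: 15.8
```

```bash
python3 -m pendant '[[[0.005,-0.0003,0,0,0,0],[0.005,-0.0003,0,0,0,0],[0,0,0,0,0,0]]]'
python3 -m pendant '[[[0.005,-0.0003,0,0,0,0],[0.005,-0.0003,0,0,0,0],[0,0,0,0,0,0]]]'
python3 -m pendant '[[[0.005,-0.0003,0,0,0,0],[0.005,-0.0003,0,0,0,0],[0,0,0,0,0,0]]]'
```

```text
clock: 24.35
tcp_pos: [538.2, 94.6, 91.3]
tcp_rot: [0.092, 3.14, 0.0]
force: [-1.3, -0.6, 2.5]
gripper_width: 15.2
clock: 24.65
tcp_pos: [541.4, 94.4, 91.3]
tcp_rot: [0.092, 3.139, -0.0]
force: [-2.5, 0.8, 2.3]
gripper_width: 15.7
clock: 24.95
tcp_pos: [544.2, 94.2, 91.3]
tcp_rot: [0.092, 3.14, 0.0]
force: [-2.9, 0.1, 4.0]
gripper_width: 15.4
```

```bash
python3 -m pendant '[[[0.005,-0.0003,0,0,0,0],[0.005,-0.0003,0,0,0,0],[0,0,0,0,0,0]]]'
python3 -m pendant '[[[0.005,-0.0003,0,0,0,0],[0.005,-0.0003,0,0,0,0],[0,0,0,0,0,0]]]'
```

```text
clock: 25.25
tcp_pos: [547.2, 94.0, 91.3]
tcp_rot: [0.092, 3.14, 0.0]
force: [-2.3, -0.1, 4.4]
gripper_width: 15.3
clock: 25.55
tcp_pos: [550.1, 93.9, 91.3]
tcp_rot: [0.092, 3.14, 0.0]
force: [-2.5, 0.2, 3.5]
gripper_width: 15.3
```

Tip at about +26 mm, still free.

```bash
python3 -m pendant '[[[0.005,-0.0003,0,0,0,0],[0.005,-0.0003,0,0,0,0],[0,0,0,0,0,0]]]'
python3 -m pendant '[[[0.005,-0.0003,0,0,0,0],[0.005,-0.0003,0,0,0,0],[0,0,0,0,0,0]]]'
```

```text
clock: 25.85
tcp_pos: [553.0, 93.7, 91.3]
tcp_rot: [0.092, 3.14, 0.0]
force: [-3.3, -0.3, 5.4]
gripper_width: 15.3
clock: 26.15
tcp_pos: [555.9, 93.5, 91.4]
tcp_rot: [-0.092, -3.14, -0.0]
force: [-3.7, 1.3, 5.8]
gripper_width: 15.5
```

```bash
python3 -m pendant '[[[0.005,-0.0003,0,0,0,0],[0.005,-0.0003,0,0,0,0],[0,0,0,0,0,0]]]'
```

```text
clock: 26.45
tcp_pos: [558.8, 93.4, 91.4]
tcp_rot: [-0.092, -3.14, -0.0]
force: [-4.4, -0.1, 6.1]
gripper_width: 15.7
```

```bash
python3 -m pendant '[[[0.005,-0.0003,0,0,0,0],[0.005,-0.0003,0,0,0,0],[0,0,0,0,0,0]]]'
python3 -m pendant '[[[0.005,-0.0003,0,0,0,0],[0.005,-0.0003,0,0,0,0],[0,0,0,0,0,0]]]'
```

```text
clock: 26.75
tcp_pos: [561.8, 93.2, 91.4]
tcp_rot: [-0.092, -3.14, -0.0]
force: [-4.0, -0.1, 6.5]
gripper_width: 15.4
clock: 27.05
tcp_pos: [564.7, 93.0, 91.5]
tcp_rot: [-0.092, -3.14, -0.0]
force: [-4.3, 0.6, 5.5]
gripper_width: 15.4
```

```bash
python3 -m pendant '[[[0.005,-0.0003,0,0,0,0],[0.005,-0.0003,0,0,0,0],[0,0,0,0,0,0]]]'
```

```text
clock: 27.35
tcp_pos: [567.6, 92.9, 91.5]
tcp_rot: [-0.092, -3.14, -0.0]
force: [-3.8, 0.1, 7.9]
gripper_width: 15.1
```

```bash
python3 -m pendant '[[[0.005,-0.0003,0.001,0,0,0],[0.005,-0.0003,0,0,0,0],[0,0,0,0,0,0]]]'
python3 -m pendant '[[[0.004,-0.0003,0,0,0,0],[0,0,0,0,0,0],[0,0,0,0,0,0]]]'
python3 -m pendant '[[[0.004,-0.0003,0,0,0,0],[0,0,0,0,0,0],[0,0,0,0,0,0]]]'
python3 -c "
from h import *
c=capture('scene');save(c,'s8.png',(310,140,430,230),6)"
```

```text
clock: 27.65
tcp_pos: [571.0, 92.6, 91.5]
tcp_rot: [0.092, 3.14, 0.0]
force: [-2.7, 0.7, 4.5]
gripper_width: 15.3
clock: 27.95
tcp_pos: [572.0, 92.5, 91.6]
tcp_rot: [-0.092, -3.14, -0.0]
force: [-4.3, 0.5, 5.8]
gripper_width: 15.4
clock: 28.25
tcp_pos: [573.2, 92.5, 91.6]
tcp_rot: [-0.092, -3.14, -0.0]
force: [-4.6, 0.3, 5.9]
gripper_width: 15.5
```

View pics/s8.png

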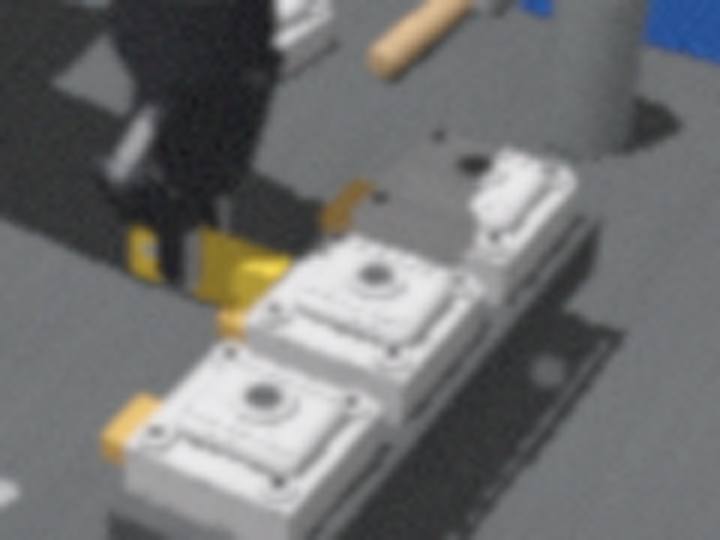

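The middle slot also lets the blade through: in the crop the handle front, at about (290,265), meets the casting. One more push to feel the shoulder.

```bash
python3 -m pendant '[[[0.004,-0.0003,0,0,0,0],[0,0,0,0,0,0],[0,0,0,0,0,0]]]'
python3 -m pendant '[[[0.004,-0.0003,0,0,0,0],[0,0,0,0,0,0],[0,0,0,0,0,0]]]'
```

```text
clock: 28.6
tcp_pos: [574.3, 92.4, 91.6]
tcp_rot: [-0.092, -3.14, -0.0]
force: [-4.0, 0.5, 5.1]
gripper_width: 15.5
clock: 28.9
tcp_pos: [574.7, 92.3, 91.6]
tcp_rot: [-0.092, -3.138, -0.0]
force: [-5.4, 0.3, 7.3]
gripper_width: 15.3
```

The middle slot's shoulder met at 574.7, as predicted (574.5), so it passed. Now the right slot.

```bash
python3 -m pendant '[[[-0.01,0.0006,0,0,0,0],[-0.04,0.0024,0,0,0,0],[-0.06,0.0036,0,0,0,0],[-0.06,0.0036,0,0,0,0],[-0.05,0.003,0,0,0,0],[-0.015,0.0009,0,0,0,0],[0,0,0.035,0,0,0],[0,0,0,0,0,0]]]'
python3 -m pendant '[[[-0.005,-0.083,0,0,0,0],[-0.005,-0.083,0,0,0,0],[-0.005,-0.083,0,0,0,0],[-0.005,-0.083,0,0,0,0],[0,0,0,0,0,0],[0,0,0,0,0,0],[0,0,0,0,0,0]]]'
python3 - <<'E'
from h import *
s=read_state(); p=s["tcp_pos"];R=Ro.from_rotvec(s["tcp_rot"]).as_matrix()
print(p,s["force"],R[1,0],R[2,0])
c=capture("scene");save(c,'s9.png',(270,160,390,250),6)
E
```

```text
clock: 29.7
tcp_pos: [506.6, 96.5, 103.4]
tcp_rot: [0.092, 3.138, 0.0]
force: [0.4, -1.0, -1.6]
gripper_width: 15.3
clock: 30.4
tcp_pos: [499.5, -2.7, 102.0]
tcp_rot: [0.091, 3.14, 0.001]
force: [-0.0, 0.3, -1.4]
gripper_width: 15.5
[499.54491527  -2.65071155 102.03338891] [-0.0474224   0.27666788 -1.39808999] 0.05801534752540414 -0.00014195552524489243
```

View pics/s9.png

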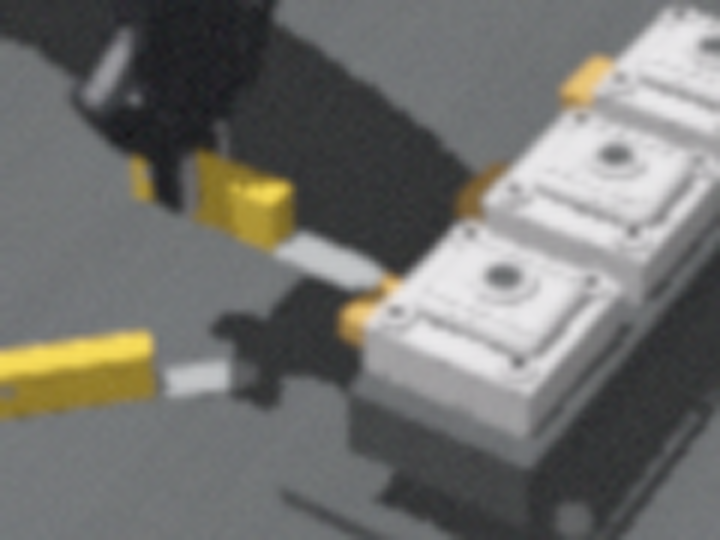

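The blade tip is over the right tongue at about (385,285), aligned as before.

```bash
python3 -m pendant '[[[0,-0.002,-0.015,0,0,0],[0,0,-0.013,0,0,0],[0,0,0,0,0,0],[0,0,0,0,0,0]]]'
python3 -m pendant '[[[0,0,-0.004,0,0,0],[0,0,0,0,0,0],[0,0,0,0,0,0]]]'
python3 -m pendant '[[[0.008,-0.0005,-0.003,0,0,0],[0.008,-0.0005,0,0,0,0],[0.008,-0.0005,0,0,0,0],[0.008,-0.0005,0,0,0,0],[0,0,0,0,0,0]]]'
python3 -m pendant '[[[0.005,-0.0003,0,0,0,0],[0.005,-0.0003,0,0,0,0],[0,0,0,0,0,0]]]'
python3 -m pendant '[[[0.005,-0.0003,0,0,0,0],[0.005,-0.0003,0,0,0,0],[0,0,0,0,0,0]]]'
```

```text
clock: 30.85
tcp_pos: [498.9, -3.4, 93.3]
tcp_rot: [-0.091, -3.14, -0.0]
force: [0.6, 0.7, -1.3]
gripper_width: 15.3
clock: 31.15
tcp_pos: [499.2, -3.7, 92.5]
tcp_rot: [0.092, 3.14, -0.0]
force: [0.4, 0.6, -1.1]
gripper_width: 15.2
clock: 31.65
tcp_pos: [509.4, -4.4, 91.6]
tcp_rot: [0.092, 3.14, -0.0]
force: [0.0, 0.0, -1.2]
gripper_width: 15.9
clock: 31.95
tcp_pos: [512.0, -4.5, 91.5]
tcp_rot: [0.092, 3.14, -0.0]
force: [0.2, 0.6, -0.2]
gripper_width: 15.4
clock: 32.25
tcp_pos: [515.1, -4.7, 91.6]
tcp_rot: [0.092, 3.14, -0.0]
force: [0.5, 0.4, -0.7]
gripper_width: 15.6
```

```bash
python3 -m pendant '[[[0.005,-0.0003,-0.001,0,0,0],[0.005,-0.0003,0,0,0,0],[0,0,0,0,0,0]]]'
python3 -m pendant '[[[0.005,-0.0003,0,0,0,0],[0.005,-0.0003,0,0,0,0],[0,0,0,0,0,0]]]'
python3 -m pendant '[[[0.005,-0.0003,0,0,0,0],[0.005,-0.0003,0,0,0,0],[0,0,0,0,0,0]]]'
python3 -m pendant '[[[0.005,-0.0003,0,0,0,0],[0.005,-0.0003,0,0,0,0],[0,0,0,0,0,0]]]'
```

```text
clock: 32.55
tcp_pos: [518.1, -4.9, 91.3]
tcp_rot: [0.092, 3.14, -0.0]
force: [-0.7, -0.1, -0.6]
gripper_width: 15.7
clock: 32.85
tcp_pos: [521.2, -5.1, 91.3]
tcp_rot: [0.092, 3.14, -0.0]
force: [-0.7, 0.8, -1.3]
gripper_width: 15.5
clock: 33.15
tcp_pos: [524.2, -5.3, 91.2]
tcp_rot: [0.092, 3.14, -0.0]
force: [-0.6, -0.2, 0.5]
gripper_width: 15.1
clock: 33.45
tcp_pos: [527.2, -5.4, 91.2]
tcp_rot: [0.092, 3.14, -0.0]
force: [-0.4, 0.4, -0.3]
gripper_width: 15.3
```

```bash
python3 -m pendant '[[[0.005,-0.0003,0,0,0,0],[0.005,-0.0003,0,0,0,0],[0,0,0,0,0,0]]]'
python3 -m pendant '[[[0.005,-0.0003,0,0,0,0],[0.005,-0.0003,0,0,0,0],[0,0,0,0,0,0]]]'
```

```text
clock: 33.75
tcp_pos: [530.2, -5.6, 91.3]
tcp_rot: [0.092, 3.14, -0.0]
force: [0.7, 0.1, -1.4]
gripper_width: 15.3
clock: 34.05
tcp_pos: [532.7, -5.7, 91.2]
tcp_rot: [-0.092, -3.14, -0.0]
force: [-2.5, -0.2, 1.5]
gripper_width: 15.5
```

```bash
python3 -m pendant '[[[0.005,-0.0003,0,0,0,0],[0.005,-0.0003,0,0,0,0],[0,0,0,0,0,0]]]'
```

```text
clock: 34.35
tcp_pos: [533.1, -5.7, 90.9]
tcp_rot: [-0.091, -3.135, -0.0]
force: [-8.1, -0.2, 7.1]
gripper_width: 15.7
```

The right slot jams with the tip about 14 mm in: only 0.4 mm of a 3 mm push was made, and the force rose to 8 N. The burr is there, so I won't push further. I'll withdraw and return to the middle slot, which passed.

```bash
python3 -m pendant '[[[-0.01,0.0006,0,0,0,0],[-0.04,0.0024,0,0,0,0],[-0.06,0.0036,0.004,0,0,0],[-0.012,0.0007,0,0,0,0],[0,0,0.032,0,0,0],[0,0,0,0,0,0]]]'
python3 -m pendant '[[[0.005,0.083,0,0,0,0],[0.005,0.083,0,0,0,0],[0.005,0.083,0,0,0,0],[0.005,0.083,0,0,0,0],[0,0,0,0,0,0],[0,0,0,0,0,0],[0,0,0,0,0,0]]]'
python3 - <<'E'
from h import *
s=read_state(); p=s["tcp_pos"];R=Ro.from_rotvec(s["tcp_rot"]).as_matrix()
print(p,s["force"],R[1,0],R[2,0])
c=capture("scene");save(c,'s10.png',(310,140,430,230),6)
E
```

```text
clock: 34.95
tcp_pos: [501.1, -4.0, 103.7]
tcp_rot: [0.092, 3.136, -0.001]
force: [0.4, 0.9, -0.5]
gripper_width: 15.3
clock: 35.65
tcp_pos: [505.7, 95.3, 102.2]
tcp_rot: [0.093, 3.14, -0.001]
force: [0.0, 0.0, -0.8]
gripper_width: 14.8
[505.71057799  95.28816105 102.16211781] [ 0.01769273  0.00557679 -0.80591256] 0.05899723540629943 -0.0005908991072609462
```

View pics/s10.png

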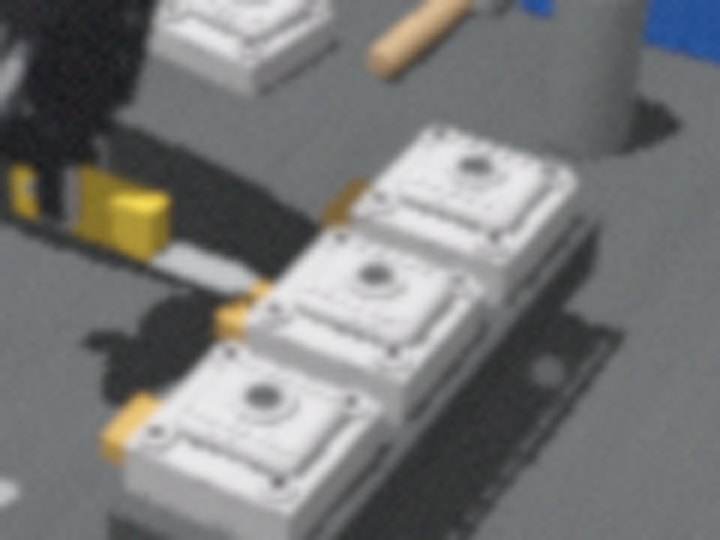

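The view matches the earlier approach to the middle slot, so nothing slipped visibly. I'll re-insert.

```bash
python3 -m pendant '[[[0,0.004,-0.015,0,0,0],[0,0,-0.013,0,0,0],[0,0,0,0,0,0],[0,0,0,0,0,0]]]'
python3 -m pendant '[[[0,0,-0.004,0,0,0],[0,0,0,0,0,0],[0,0,0,0,0,0]]]'
python3 -m pendant '[[[0.008,-0.0005,-0.002,0,0,0],[0.008,-0.0005,0,0,0,0],[0.008,-0.0005,0,0,0,0],[0.008,-0.0005,0,0,0,0],[0,0,0,0,0,0]]]'
python3 -m pendant '[[[0.005,-0.0003,0,0,0,0],[0.005,-0.0003,0,0,0,0],[0,0,0,0,0,0]]]'
python3 -m pendant '[[[0.005,-0.0003,0,0,0,0],[0.005,-0.0003,0,0,0,0],[0,0,0,0,0,0]]]'
python3 -m pendant '[[[0.005,-0.0003,0,0,0,0],[0.005,-0.0003,0,0,0,0],[0,0,0,0,0,0]]]'
```

```text
clock: 36.1
tcp_pos: [504.8, 96.8, 93.3]
tcp_rot: [-0.092, -3.139, 0.0]
force: [-0.0, -0.2, -0.3]
gripper_width: 15.7
clock: 36.4
tcp_pos: [505.3, 97.1, 92.5]
tcp_rot: [0.092, 3.14, 0.0]
force: [0.1, -0.3, -0.3]
gripper_width: 15.3
clock: 36.9
tcp_pos: [515.4, 96.4, 91.9]
tcp_rot: [0.092, 3.14, 0.0]
force: [-0.5, -0.9, -1.1]
gripper_width: 15.3
clock: 37.2
tcp_pos: [518.0, 96.2, 91.9]
tcp_rot: [0.092, 3.14, -0.0]
force: [-0.5, 1.3, -1.5]
gripper_width: 15.4
clock: 37.5
tcp_pos: [521.1, 96.1, 91.9]
tcp_rot: [0.092, 3.14, 0.0]
force: [-0.3, 0.8, -0.5]
gripper_width: 15.4
clock: 37.8
tcp_pos: [524.1, 95.9, 91.9]
tcp_rot: [0.092, 3.14, -0.0]
force: [0.5, -0.1, -0.9]
gripper_width: 15.4
```

```bash
python3 -m pendant '[[[0.005,-0.0004,-0.001,0,0,0],[0.005,-0.0004,0,0,0,0],[0,0,0,0,0,0]]]'
python3 -m pendant '[[[0.005,-0.0004,-0.001,0,0,0],[0.005,-0.0004,0,0,0,0],[0,0,0,0,0,0]]]'
python3 -m pendant '[[[0.006,-0.0004,0,0,0,0],[0.006,-0.0004,0,0,0,0],[0.006,-0.0004,0,0,0,0],[0,0,0,0,0,0]]]'
```

```text
clock: 38.1
tcp_pos: [527.1, 95.7, 91.5]
tcp_rot: [0.092, 3.14, 0.0]
force: [-0.9, 0.1, -0.9]
gripper_width: 15.5
clock: 38.4
tcp_pos: [530.1, 95.4, 91.3]
tcp_rot: [0.092, 3.14, 0.0]
force: [-0.6, 0.5, 0.2]
gripper_width: 15.7
clock: 38.8
tcp_pos: [535.6, 95.1, 91.3]
tcp_rot: [0.092, 3.14, 0.0]
force: [0.6, 0.1, -0.6]
gripper_width: 15.5
```

```bash
python3 -m pendant '[[[0.006,-0.0004,0,0,0,0],[0.006,-0.0004,0,0,0,0],[0.006,-0.0004,0,0,0,0],[0,0,0,0,0,0]]]'
python3 -m pendant '[[[0.006,-0.0004,0,0,0,0],[0.006,-0.0004,0,0,0,0],[0.006,-0.0004,0,0,0,0],[0,0,0,0,0,0]]]'
python3 -m pendant '[[[0.006,-0.0004,0,0,0,0],[0.006,-0.0004,0,0,0,0],[0.006,-0.0004,0,0,0,0],[0,0,0,0,0,0]]]'
```

```text
clock: 39.2
tcp_pos: [541.0, 94.7, 91.3]
tcp_rot: [0.092, 3.14, 0.0]
force: [-0.9, 0.4, -1.2]
gripper_width: 15.6
clock: 39.6
tcp_pos: [546.4, 94.3, 91.3]
tcp_rot: [0.092, 3.14, 0.0]
force: [-0.5, 0.3, -1.0]
gripper_width: 15.8
clock: 40.0
tcp_pos: [551.8, 94.0, 91.3]
tcp_rot: [0.092, 3.14, -0.0]
force: [-0.4, 0.3, -0.7]
gripper_width: 15.1
```

```bash
python3 -m pendant '[[[0.006,-0.0004,0,0,0,0],[0.006,-0.0004,0,0,0,0],[0.006,-0.0004,0,0,0,0],[0,0,0,0,0,0]]]'
python3 -m pendant '[[[0.006,-0.0004,0,0,0,0],[0.006,-0.0004,0,0,0,0],[0.006,-0.0004,0,0,0,0],[0,0,0,0,0,0]]]'
python3 -m pendant '[[[0.005,-0.0003,0,0,0,0],[0.005,-0.0003,0,0,0,0],[0.005,-0.0003,0,0,0,0],[0,0,0,0,0,0]]]'
python3 -m pendant '[[[0.005,-0.0003,0,0,0,0],[0.003,-0.0003,0,0,0,0],[0,0,0,0,0,0]]]'
```

```text
clock: 40.4
tcp_pos: [557.3, 93.6, 91.3]
tcp_rot: [0.092, 3.14, 0.0]
force: [0.7, -0.4, -0.3]
gripper_width: 15.8
clock: 40.8
tcp_pos: [562.7, 93.3, 91.3]
tcp_rot: [0.092, 3.14, 0.0]
force: [-0.7, 0.5, 0.8]
gripper_width: 15.6
clock: 41.2
tcp_pos: [567.0, 93.0, 91.3]
tcp_rot: [0.092, 3.14, 0.0]
force: [-0.8, 0.1, 3.0]
gripper_width: 15.7
clock: 41.5
tcp_pos: [569.2, 92.8, 91.3]
tcp_rot: [0.092, 3.14, 0.0]
force: [-2.6, 1.0, 4.3]
gripper_width: 15.2
```

```bash
python3 -m pendant '[[[0.005,-0.0003,0,0,0,0],[0.005,-0.0003,0,0,0,0],[0,0,0,0,0,0]]]'
python3 -m pendant '[[[0.004,-0.0003,0,0,0,0],[0,0,0,0,0,0],[0,0,0,0,0,0]]]'
python3 -m pendant '[[[0.004,-0.0003,0,0,0,0],[0,0,0,0,0,0],[0,0,0,0,0,0]]]'
python3 -m pendant '[[[0.004,-0.0003,0,0,0,0],[0,0,0,0,0,0],[0,0,0,0,0,0]]]'
```

```text
clock: 41.8
tcp_pos: [572.2, 92.6, 91.4]
tcp_rot: [0.092, 3.14, 0.0]
force: [-3.2, 0.5, 4.4]
gripper_width: 15.3
clock: 42.1
tcp_pos: [573.0, 92.6, 91.4]
tcp_rot: [-0.092, -3.14, -0.0]
force: [-3.6, 0.3, 6.3]
gripper_width: 15.5
clock: 42.4
tcp_pos: [574.2, 92.5, 91.4]
tcp_rot: [-0.092, -3.14, -0.0]
force: [-4.5, -1.1, 5.8]
gripper_width: 15.6
clock: 42.7
tcp_pos: [574.5, 92.5, 91.4]
tcp_rot: [-0.091, -3.138, -0.0]
force: [-6.9, 1.2, 8.3]
gripper_width: 15.3
```

```bash
python3 -m pendant '[[[0,0,0.001,0,0,0],[0,0,0,0,0,0]]]'
python3 -m pendant '[[[0,0,0,0,0,0],[0,0,0,0,0,0],[0,0,0,0,0,0],[0,0,0,0,0,0],[0,0,0,0,0,0],[0,0,0,0,0,0],[0,0,0,0,0,0]]]' 0
python3 -c "
from h import *
c=capture('scene');save(c,'s11.png',(310,140,430,230),6)"
```

```text
clock: 42.9
tcp_pos: [574.6, 92.5, 91.5]
tcp_rot: [-0.091, -3.138, -0.0]
force: [-5.7, 0.0, 6.4]
gripper_width: 15.3
clock: 43.6
tcp_pos: [575.7, 92.4, 91.5]
tcp_rot: [0.092, 3.14, 0.0]
force: [0.7, 0.4, 0.6]
gripper_width: 84.7
```

View pics/s11.png

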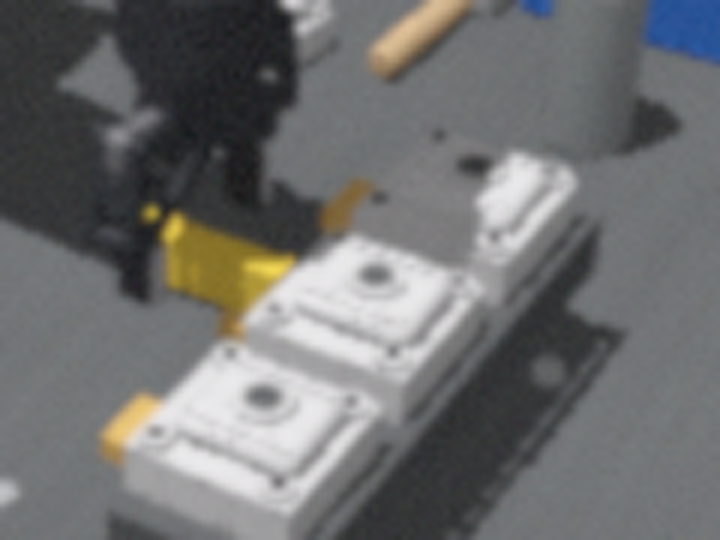

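The jaws are open and clear of the handle, which rests in the slot with its front at about (295,265). I'll go straight up and then back.

```bash
python3 -m pendant '[[[0,0,0.03,0,0,0],[0,0,0.06,0,0,0],[0,0,0.12,0,0,0],[0,0,0.15,0,0,0],[0,0,0.15,0,0,0],[-0.12,0.08,0,0,0,0],[-0.12,0.1,0,0,0,0],[-0.1,0.12,0,0,0,0],[-0.08,0.14,0,0,0,0],[0,0.15,0,0,0,0],[0,0.15,0,0,0,0],[0,0,0,0,0,0]]]'
python3 -c "
from h import *
print(read_state()['tcp_pos'])
c=capture('scene');save(c,'s12.png',(290,130,430,235),5)
c=capture('top');save(c,'t12.png',(220,120,340,210),6)"
```

```text
clock: 44.85
tcp_pos: [449.5, 318.9, 245.5]
tcp_rot: [0.083, 3.139, 0.005]
force: [-0.6, 0.6, 0.3]
gripper_width: 85.4
[449.54730262 318.92365069 245.49997363]
```

View pics/s12.png

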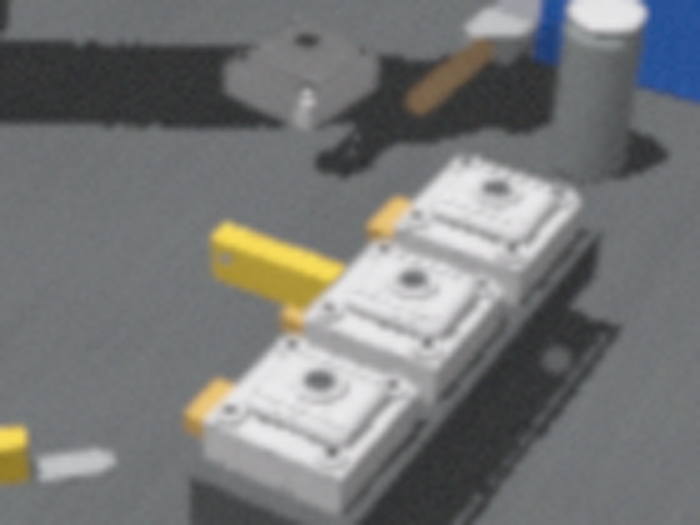

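View pics/t12.png

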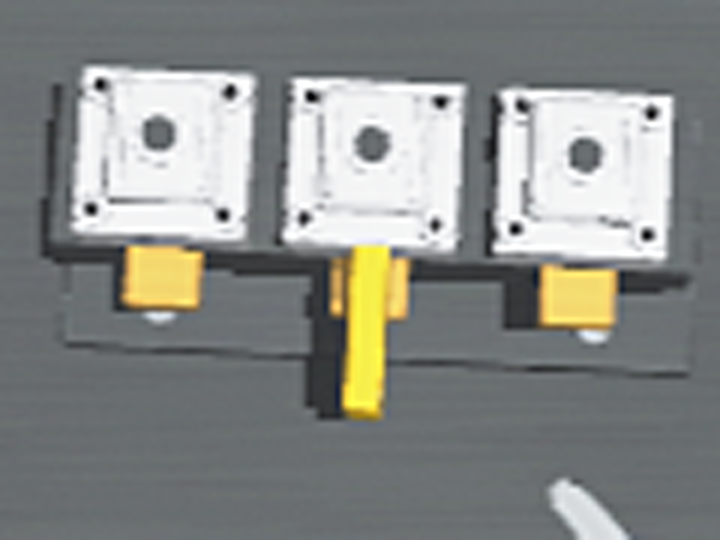

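The top crop shows the handle centred on the middle tongue (columns 350–388 against 330–409) and touching the casting's front edge. One check of the depth, then I hand it in.

```bash
python3 - <<'E'
from h import *
c=capture("top"); hsv=cv2.cvtColor(c["pixels"],cv2.COLOR_RGB2HSV)
m=((hsv[...,0]>18)&(hsv[...,0]<36)&(hsv[...,1]>110)&(hsv[...,2]>70)).astype(float)
def cost(p):
    e=0
    M=np.zeros((400,640))
    a=-.06; o=np.array([627.3,90.4]); q=o+p[0]*np.array([np.cos(a),np.sin(a)])+p[1]*np.array([-np.sin(a),np.cos(a)])
    M=hull_mask(c,place(box(-40,40,-8,8,0,30),q[0],q[1],a,84.5))
    w=np.zeros_like(M); v0=project(c,[[597,92,85]])[0]; w[int(v0[1])+1:200,268:300]=1
    return (np.abs(M-m)*w).sum()
r=minimize(cost,[-40,0],method='Nelder-Mead',options=dict(initial_simplex=[[-42,0],[-35,0],[-42,5]]))
print("handle centre local",r.x,r.fun,"-> tip depth",r.x[0]+90)
workorder.sign_off()
E
```

```text
handle centre local [-39.72875977  -0.28564453] 9.701960784313725 -> tip depth 50.271240234375
the job is handed in; nothing more can be done
```

I tried the yellow feeler in all three slots, left to right, and left it fully home in the middle slot, which passed. The job is handed in; sign-off gives no verdict, so what follows rests on my own checks.

| Slot | Result | What stopped the push | Highest reading, one axis |
|---|---|---|---|
| Left | passed | handle against the casting | about 9 N |
| Middle | passed | handle against the casting | about 8 N, both insertions |
| Right | jammed | burr, blade tip about 14 mm in | about 8 N |

- **Force:** These are wrist readings taken at the end of each step, so brief peaks between them were not seen. The limit on the stand is 25 N.
- **Final position:** I put the feeler back into the middle slot until the handle met the casting, opened the jaws and moved the arm clear. A fit to the last top picture puts the tip about 50 mm in and 0.3 mm from the slot's middle.
- **Feeler used:** I took the yellow one farthest to the robot's right. The moves kept clear of everything else on the table, but I did not measure those things again at the end.
- **Disagreements:** Before the first try the blade sat about 2.5 mm too far left in the top view; I corrected that. The check for tilt while the feeler was held was too noisy to use, so I found the tongue by light contact instead.

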